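# Comb the glass rods into their tray

### The job

Take the comb out of its spring clip and draw it to and fro across the grooved tray until all four glass rods lie down in the grooves, parallel and each in a groove of its own. Only the comb may touch the rods, not the gripper. Then press the comb, tines down, fully home and upright in the middle of the clip again and let go, leaving the other things near them on the table as they are.

Things in the scene. Friction and masses are not known exactly. Their poses are not given: they have to be found in the camera images.
- rake: the comb: 7 aluminium tines in a row under a wooden grip, 104 mm long (x), 92 mm tall (z), 100 g, alike either way round. Origin: middle of the row of tine tips; z points up to the grip. Tines 30 mm long with rounded tips, 8 mm wide, 8 mm gaps (no rod passes between); tines and the plate above them 5 mm thick (y). It starts standing tines down in the clip.
- rake_grip (a point): centre of the comb's wooden grip, 71 mm above the tine tips; the grip is 18 mm thick (the comb's y), 70 mm long (x), 42 mm high (50 to 92 mm above the tips)
- rake_tip (a point): middle of the row of tine tips, the comb's lowest point
- tray: fixed wooden tray, 162 (x) x 230 (y) mm, walls 6 mm thick, rim 52 mm above the table; origin under its centre. Inside 150 x 218 mm: six V grooves along x, 18 mm wide, 15 mm deep, 24 mm apart, centres at y = 60, 36, 12, -12, -36, -60 mm; the flat ridges between them and a flat apron 40 mm wide at each end (y 69 to 109 and -69 to -109) lie 30 mm above the table, 22 mm below the rim.
- tray_apron (a point): middle of the tray's +y apron, 89 mm in +y from the tray's centre, at ridge height. Both aprons are free of rods at the start: the place to set the comb down and begin. The other apron is its mirror image
- tray_crest (a point): above the tray's origin at ridge height (30 mm); axes as the tray's. A settled rod's centre is 5.6 mm below it, its top 0.6 mm below; on the ridges its centre is 5 mm above. Tine tips drawn slowly (40 mm/s) 1 to 2.5 mm above the ridges from one apron to the other turn rods parallel, drop them into empty grooves and pass over settled ones. A rod left over is combed back the other way.
- clip: fixed spring clip, wooden base 110 (x) x 74 (y) x 10 mm; origin under its centre. Two steel jaws 70 mm long make a slot along x, flared from 28 mm above the table to a mouth 16 mm wide at 51 mm. Each jaw gives up to 10 mm in y against a spring (2.4 N shut, 3 N with the comb in). Pressing the comb in takes about 2 to 5 N, pulling out 2 to 3 N. Grey blocks behind the jaws are 34 mm high.
- clip_floor (a point): middle of the slot's floor, 10 mm above the table, where the tine tips stand when the comb is fully home
- rod_a: green glass rod, 10 mm diameter, 130 mm long with rounded ends; origin at its centre, x along the rod. It lies askew on the tray's ridges (one of the four lies on top of others). Slippery, 25 g
- rod_b: green glass rod, 10 mm diameter, 130 mm long with rounded ends; origin at its centre, x along the rod. It lies askew on the tray's ridges (one of the four lies on top of others). Slippery, 25 g
- rod_c: green glass rod, 10 mm diameter, 130 mm long with rounded ends; origin at its centre, x along the rod. It lies askew on the tray's ridges (one of the four lies on top of others). Slippery, 25 g
- rod_d: green glass rod, 10 mm diameter, 130 mm long with rounded ends; origin at its centre, x along the rod. It lies askew on the tray's ridges (one of the four lies on top of others). Slippery, 25 g
- nippers2: not part of the job, leave alone: tile nippers with yellow handles, 160 x 85 mm, 18 mm high, near the robot
- brush: not part of the job, leave alone: small brush lying between tray and clip, 150 mm long
- jar: not part of the job, leave alone: closed jar, 70 mm wide, 90 mm tall

How it is judged:
On the way, in this order (a step that is already met when the one before it is completed fails the run):
1. the comb is lifted out of the clip (z of rake_tip in the frame of clip_floor above 0.045 m), for 0.1 s.
2. all four rods lie in the grooves while the comb is still out of the clip (z of rod_a in the frame of tray_crest between -0.012 and -0.003 m and angle between the x axis of each of rod_a, rod_b, rod_c, rod_d and the x axis of tray, either way round below 0.07 rad and horizontal distance between each of rod_a, rod_b, rod_c, rod_d and tray below 0.11 m and linear speed of each of rod_a, rod_b, rod_c, rod_d below 0.03 m/s and z of rod_b in the frame of tray_crest between -0.012 and -0.003 m and z of rod_c in the frame of tray_crest between -0.012 and -0.003 m and z of rod_d in the frame of tray_crest between -0.012 and -0.003 m and horizontal distance between rake_tip and clip_floor above 0.06 m), for 0.1 s.
At the end, for the whole second after the job is handed in: Rods at rest in the tray, centres 3 mm or more below the ridge tops, within 4 degrees of the tray's x axis; comb at rest in the clip, tine tips within 3.5 mm of its floor and 20 mm of its middle, 6 degrees of upright, 7 degrees of the slot's line; brush, jar, yellow nippers in place (z of rod_a in the frame of tray_crest between -0.012 and -0.003 m and angle between the x axis of each of rod_a, rod_b, rod_c, rod_d and the x axis of tray, either way round below 0.07 rad and horizontal distance between each of rod_a, rod_b, rod_c, rod_d and tray below 0.11 m and linear speed of each of rod_a, rod_b, rod_c, rod_d below 0.03 m/s and z of rod_b in the frame of tray_crest between -0.012 and -0.003 m and z of rod_c in the frame of tray_crest between -0.012 and -0.003 m and z of rod_d in the frame of tray_crest between -0.012 and -0.003 m and z of rake_tip in the frame of clip_floor below 0.0035 m and horizontal distance between rake_tip and clip_floor below 0.02 m and angle between rake's own z axis and vertical below 0.1 rad and angle between the x axis of rake and the x axis of clip, either way round below 0.12 rad and linear speed of rake below 0.02 m/s); the robot touches nothing.
It fails at once if the gripper's fingers touch a rod (contact force between the fingers and rod_a above 0.5 N or contact force between the fingers and rod_b above 0.5 N or contact force between the fingers and rod_c above 0.5 N or contact force between the fingers and rod_d above 0.5 N).
It fails at once if the brush, the jar or the yellow nippers are shifted by more than 30 mm (distance of any of nippers2, brush, jar from where it was at the start of the episode above 0.03 m).
It also fails if it takes over 72 s, if anything falls off the work surface, if the arm or the gripper's body presses on something with over 40 N, if the wrist force passes 120 N, or if a joint passes its speed limit or range.

### The arm

A 6-joint arm with a two-finger parallel gripper is mounted at the origin on the work surface. World frame = base frame: x ahead of the robot, y to its left, z up, the work surface at z = 0. Lengths are in m, angles in rad, forces in N, time in s.
With the tool pointing down it reaches from about 0.25 to 0.775 m from the base axis. Payload 4 kg.
Tool frame: the origin (TCP) lies on the centre line of the jaws, within the pads' length; the fingertips stand 17 mm ahead of it and the grasp point (between the pads) lies 2 mm behind it; z points along the fingers, y is the line along which they close (so a half turn about z gives the same grasp; the last joint's range is limited). The gripper opens to 94 mm and grips with 3 to 60 N. Pads are 16 mm wide; open, the fingers measure 119 mm over their backs; the gripper's body (75 mm by 177 mm) begins 78 mm behind the grasp point.
Start: joints at [-1.33, 0.087, 1.371, -0, 1.684, -0.103], TCP at [0.185, -0.518, 0.223] pointing down, gripper open.
Joint ranges: [-3.1, 3.1], [-0.76, 2.03], [0.27, 2.55], [-1.08, 4.22], [0.17, 2.65], [-2.57, 2.57]. Speed limits (rad/s): [2.79, 2.79, 3.14, 3.14, 3.14, 3.14].

### API

Orientations are given as [roll, pitch, yaw] about the fixed x, y, z axes, in that order (R = Rz(yaw) Ry(pitch) Rx(roll)).
In Python, from bench import robot gives the robot as it stands.
- The arm moves only by the tool servo_tool, never from a script. Its argument "plan" is a list of rows, each a list of 7 numbers: the shift along the tool's x, y, z normalised to -1 to 1, where 1 is 0.1 m, then the turn, a rotation vector about the tool's x, y, z normalised to -1 to 1, where 1 is pi/2 rad, then the finger opening in mm, from 0 to 94. In form: [[x, y, z, ax, ay, az, gripper], ...]. A call has 1 to 12 rows; each row is the pose to reach, as a shift and turn from the pose commanded when the call began, along the tool's axes at that moment; what a row does not reach only later rows make up. A row lasts 1/12 s, in which the tool goes at most 41.7 mm and 7.16 degrees, less where a joint would pass 70% of its speed; a pose out of reach is approached as far as the arm can. A call with a number of a shift or a turn outside -1 to 1 is refused whole. A call with a gripper value outside its range is refused whole. The fingers move at their own pace and stop on an object; the grip force is fixed at half the most. Time passes only in rows, so rows that repeat a pose let the fingers close. It gives the time, the measured TCP pose, the force, the opening and the grip force at its end, in the units of the state.
- robot.get_obs(): the state, without advancing time (a new reading comes with each control period).
- robot.snapshot(name): name is "scene" or "side" or "wrist"; returns the picture (420x560x3 uint8, red, green, blue); there is no depth.
- robot.camera_params(name): a dict with "camera_matrix" (3x3 intrinsics, pixels), "rvec" (rotation vector, rad) and "tvec" (3), from world to camera coordinates, as OpenCV has them; the wrist camera has in their place "tool_from_camera" (4x4, takes a point from camera to tool coordinates, whose origin is the TCP and whose axes are the flange's). Camera axes: x right, y down, z forward; pixel columns grow to the right and rows downward; lengths in m; the calibration is good to about 2 mm. A picture is of the moment at which its call begins: read the wrist's pose just before it. camera_params takes no time and is no camera call.
- robot.close_job(): hands the job in; it is judged then, once.
Trained networks look in the newest picture that a camera, given by its name, has taken for a name from the list of things; names that differ only in an ending like _2 or _b are one class to them, and where a whole thing is asked for, a point or a joint stands for the part that bears it (a point fixed in the world has none). Each returns a list of dicts, best first, with "conf" (0 to 1); they miss things now and then, are a little off and sometimes report something else, mostly with a low value. They report only what shows in the picture. A call takes as long as a camera call.
- robot.find_in(thing, camera): "extent" ([centre column, centre row, width, height] in pixels, round what is visible of it).
The state is a dict: "time": time; "joint_positions": joint angles; "qvel": joint speeds; "joint_torque": joint torques, N m; "tool_pos": TCP position; "ee_rot": TCP orientation; "wrist_force": force on the tool from outside, world axes, zero at the start; "wrist_torque": the same for the moment, N m; "width": finger opening in m; "finger_force": force on a finger pad.
Only numpy, scipy, OpenCV 4.12 (cv2) and the standard library are available. Lean on these libraries where they do the work, as an engineer would, in place of code of your own. Each camera call takes 0.05 s, during which the arm holds its last target. There are 200 camera calls.

## Working session

There is one attempt and no reset: what is moved stays moved. The work goes in short steps, Python scripts to look and compute and a tool call to move; the robot and the scene stay as the last step left them, time stands still between calls to the robot, and variables do not carry over. Pictures are saved under pics/ and viewed, at most 10 in all, crops included, and the job is handed in when it is done.

Besides the shell and the picture viewer there is one more tool, called after ">>>" as name([rows], argument=value, ...), one row to a line, values as JSON. servo_tool: Moves the arm, as the interface text tells. Scaled input: -1 to 1 covers 0.1 m each way for a shift and pi/2 rad each way for a turn. Its arguments: {"type":"object","properties":{"plan":{"type":"array","items":{"type":"array","items":{"type":"number"}}}},"required":["plan"]}

```bash
ls; mkdir -p pics
python3 - <<'E'
from bench import robot
import cv2,numpy as np
o=robot.get_obs();print(o['time'],o['tool_pos'],o['ee_rot'])
ims=[robot.snapshot(n) for n in('scene','side')]
for n,i in zip(('scene','side'),ims):
    cv2.imwrite(f'pics/{n}0.png',i[:,:,::-1])
    p=robot.camera_params(n);print(n,{k:np.round(v,4).tolist() for k,v in p.items()})
    for t in('rake','tray','clip','rod_a','brush','jar','nippers2'):
        print(t,[(np.round(d['extent'],0).tolist(),round(d['conf'],2)) for d in robot.find_in(t,n)][:5])
print({k:np.round(v,4).tolist() for k,v in robot.camera_params('wrist').items()})
E
```

```text
pics
0.0 [ 0.18524802 -0.51732788  0.22133266] [-3.13943963e+00 -2.14940903e-04  3.43760982e-01]
scene {'camera_matrix': [[527.6926, 0.0, 278.4066], [0.0, 527.6926, 196.8696], [0.0, 0.0, 1.0]], 'rvec': [2.1568, 1.4866, -0.4789], 'tvec': [-0.159, -0.2689, 1.5086]}
rake [([391.0, 221.0, 33.0, 42.0], 0.59)]
tray [([210.0, 293.0, 130.0, 116.0], 0.89)]
clip [([388.0, 234.0, 52.0, 43.0], 0.84)]
rod_a [([221.0, 278.0, 44.0, 30.0], 0.78), ([218.0, 282.0, 8.0, 55.0], 0.67), ([193.0, 294.0, 44.0, 30.0], 0.64), ([207.0, 289.0, 45.0, 34.0], 0.61)]
brush [([295.0, 259.0, 39.0, 59.0], 0.97), ([127.0, 218.0, 69.0, 47.0], 0.41)]
jar [([377.0, 134.0, 30.0, 38.0], 0.73), ([210.0, 292.0, 130.0, 116.0], 0.22)]
nippers2 [([127.0, 218.0, 72.0, 45.0], 0.56), ([194.0, 294.0, 44.0, 31.0], 0.56)]
side {'camera_matrix': [[524.0237, 0.0, 283.3626], [0.0, 524.0237, 209.8547], [0.0, 0.0, 1.0]], 'rvec': [2.4543, -0.1715, 0.0765], 'tvec': [-0.4268, 0.102, 1.4556]}
rake [([312.0, 153.0, 30.0, 29.0], 0.68)]
tray [([344.0, 279.0, 96.0, 99.0], 0.82)]
clip [([312.0, 163.0, 39.0, 26.0], 0.57)]
rod_a [([340.0, 268.0, 49.0, 13.0], 0.74), ([344.0, 282.0, 98.0, 96.0], 0.72), ([345.0, 279.0, 34.0, 30.0], 0.5), ([338.0, 268.0, 34.0, 31.0], 0.45), ([346.0, 293.0, 32.0, 32.0], 0.44)]
brush []
jar [([230.0, 145.0, 20.0, 34.0], 0.86)]
nippers2 [([247.0, 344.0, 41.0, 70.0], 0.88), ([345.0, 280.0, 90.0, 102.0], 0.5)]
{'camera_matrix': [[373.8265, 0.0, 280.3614], [0.0, 373.8265, 208.227], [0.0, 0.0, 1.0]], 'tool_from_camera': [[0.0009, -0.9732, -0.2299, 0.0661], [1.0, 0.0013, -0.0016, 0.0009], [0.0018, -0.2299, 0.9732, -0.163], [0.0, 0.0, 0.0, 1.0]]}
```

Run:
```python
import cv2,numpy as np
a=cv2.imread('pics/scene0.png')[100:370,100:450];a=cv2.resize(a,None,fx=2.2,fy=2.2,interpolation=cv2.INTER_CUBIC)
cv2.imwrite('pics/scene0c.png',a)
a=cv2.imread('pics/side0.png')[110:390,200:420];a=cv2.resize(a,None,fx=2,fy=2,interpolation=cv2.INTER_CUBIC)
cv2.imwrite('pics/side0c.png',a)
```

```text
(no output)
```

View pics/scene0c.png

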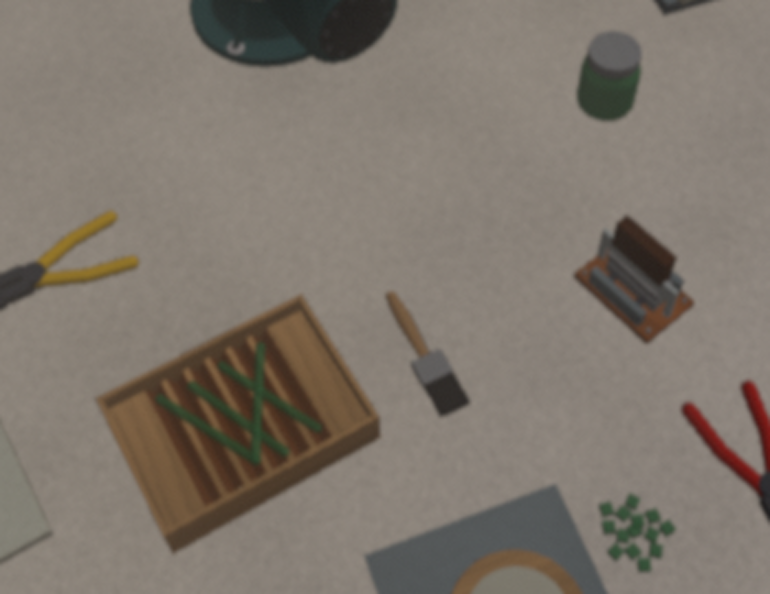

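View pics/side0c.png

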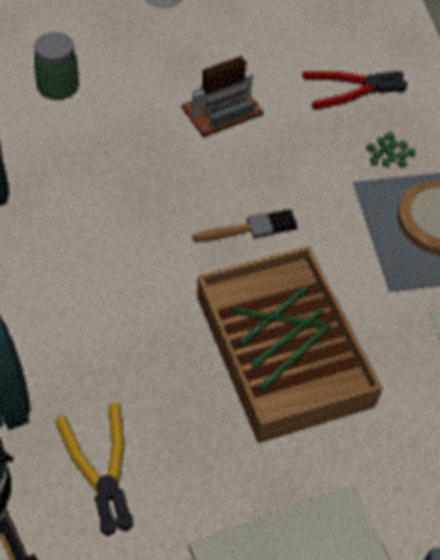

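The scene view shows the tray rim corners at crop px (97,400), (302,297), (379,420) and (172,537), with four crossed rods over the grooves. The comb stands in the clip near (640,265), and the brush lies between. The side view agrees. Next I fit the tray and clip poses.

```bash
cat > h.py <<'E'
from bench import robot
import cv2,numpy as np
from scipy.optimize import least_squares
from scipy.spatial.transform import Rotation as R
def cam(n,o=None):
    p=robot.camera_params(n);K=p['camera_matrix']
    if n=='wrist':
        T=np.eye(4);T[:3,:3]=R.from_euler('xyz',o['ee_rot']).as_matrix();T[:3,3]=o['tool_pos']
        M=np.linalg.inv(T@p['tool_from_camera']);return K,cv2.Rodrigues(M[:3,:3])[0],M[:3,3]
    return K,p['rvec'],p['tvec']
def proj(c,X): return cv2.projectPoints(np.asarray(X,float).reshape(-1,1,3),c[1],c[2],c[0],None)[0][:,0]
def place(p,L):
    L=np.asarray(L,float);c,s=np.cos(p[2]),np.sin(p[2])
    return np.c_[p[0]+c*L[:,0]-s*L[:,1],p[1]+s*L[:,0]+c*L[:,1],L[:,2]]
def fit(views,p0):  # views: list of (cam, local pts, pixels)
    f=lambda p:np.concatenate([(proj(c,place(p,L))-np.array(u,float)).ravel() for c,L,u in views])
    r=least_squares(f,p0);return r.x,np.round(r.fun,1)
def back(c,u,z):
    Rm=cv2.Rodrigues(np.asarray(c[1]))[0];d=Rm.T@np.linalg.inv(c[0])@np.array([u[0],u[1],1.]);o=-Rm.T@np.asarray(c[2]).ravel()
    return o+d*(z-o[2])/d[2]
E
python3 - <<'E'
from h import *
S,D=cam('scene'),cam('side')
s=lambda l:np.array(l)/2.2+100
d=lambda l:np.array(l)/2+[200,110]
us=s([(97,400),(302,297),(379,420),(172,537)]);ud=d([(198,277),(309,248),(381,388),(260,432)])
for u in us:print('s',back(S,u,.052).round(3))
for u in ud:print('d',back(D,u,.052).round(3))
us=s([(574,275),(647,333),(692,300)]);ud=d([(182,105),(205,131),(262,110)])
for u in us:print('cs',back(S,u,.01).round(3))
for u in ud:print('cd',back(D,u,.01).round(3))
for u in s([(626,218),(675,257)]):print('g',back(S,u,.102).round(3))
for u in d([(202,72),(243,58)]):print('g',back(D,u,.102).round(3))
E
```

```text
s [ 0.499 -0.326  0.052]
s [ 0.46  -0.102  0.052]
s [ 0.618 -0.075  0.052]
s [ 0.658 -0.291  0.052]
d [ 0.458 -0.106  0.052]
d [ 0.615 -0.079  0.052]
d [ 0.654 -0.3    0.052]
d [ 0.495 -0.338  0.052]
cs [0.516 0.187 0.01 ]
cs [0.608 0.228 0.01 ]
cs [0.59  0.291 0.01 ]
cd [0.492 0.252 0.01 ]
cd [0.519 0.192 0.01 ]
cd [0.615 0.225 0.01 ]
g [0.52  0.233 0.102]
g [0.58  0.257 0.102]
g [0.516 0.228 0.102]
g [0.583 0.25  0.102]
```

>>> servo_tool([
  [0.25, -0.25, 0, 0, 0, 0, 60],
  [0.5, -0.5, 0, 0, 0, 0, 60],
  [0.75, -0.75, 0, 0, 0, 0, 60],
  [1, -1, 0, 0, 0, 0, 60],
])

```text
time: 1.13
tool_pos: [0.2461, -0.3887, 0.2223]
ee_rot: [-3.142, -0.0, 0.343]
wrist_force: [-0.3, 0.1, 0.6]
width: 0.0709
finger_force: 0.0
```

>>> servo_tool([
  [0.25, -0.25, 0, 0, 0, 0, 60],
  [0.5, -0.5, 0, 0, 0, 0, 60],
  [0.75, -0.75, 0, 0, 0, 0, 60],
  [1, -1, 0, 0, 0, 0, 60],
])

```text
time: 1.47
tool_pos: [0.3066, -0.2605, 0.2227]
ee_rot: [3.141, -0.0, 0.343]
wrist_force: [1.0, 0.2, -0.3]
width: 0.06
finger_force: 0.0
```

>>> servo_tool([
  [0.25, -0.25, 0, 0, 0, 0, 60],
  [0.5, -0.5, 0, 0, 0, 0, 60],
  [0.75, -0.75, 0, 0, 0, 0, 60],
  [1, -1, 0, 0, 0, 0, 60],
])

```text
time: 1.8
tool_pos: [0.3671, -0.1326, 0.2228]
ee_rot: [3.141, -0.001, 0.343]
wrist_force: [1.3, -0.3, -0.8]
width: 0.0599
finger_force: 0.0
```

>>> servo_tool([
  [0.25, -0.25, 0, 0, 0, 0, 60],
  [0.5, -0.5, 0, 0, 0, 0, 60],
  [0.75, -0.75, 0, 0, 0, 0, 60],
  [1, -1, 0, 0, 0, 0, 60],
])

```text
time: 2.13
tool_pos: [0.4276, -0.0046, 0.2228]
ee_rot: [3.141, -0.001, 0.344]
wrist_force: [0.5, -1.0, 0.4]
width: 0.0603
finger_force: 0.0
```

>>> servo_tool([
  [0.25, -0.25, 0, 0, 0, 0, 60],
  [0.5, -0.5, 0, 0, 0, 0, 60],
  [0.75, -0.75, 0, 0, 0, 0, 60],
  [1, -1, 0, 0, 0, 0, 60],
])

```text
time: 2.47
tool_pos: [0.488, 0.1233, 0.2226]
ee_rot: [3.141, -0.001, 0.344]
wrist_force: [0.2, -1.0, 0.3]
width: 0.0602
finger_force: 0.0
```

>>> servo_tool([
  [0.25, -0.25, 0, 0, 0, 0, 60],
  [0.5, -0.5, 0, 0, 0, 0, 60],
  [0.75, -0.75, 0, 0, 0, 0, 60],
  [1, -0.9, 0, 0, 0, 0, 60],
  [1, -0.9, 0, 0, 0, 0, 60],
  [1, -0.9, 0, 0, 0, 0, 60],
])

```text
time: 2.97
tool_pos: [0.5515, 0.2408, 0.2212]
ee_rot: [3.141, 0.002, 0.346]
wrist_force: [-0.5, -0.4, 0.8]
width: 0.0599
finger_force: 0.0
```

Run:
```python
from h import *
o=robot.get_obs();print(o['time'],o['tool_pos'],o['ee_rot'])
i=robot.snapshot('wrist');cv2.imwrite('pics/w1.png',i[:,:,::-1])
print(robot.find_in('rake','wrist'),robot.find_in('clip','wrist'))
c=cam('wrist',o)
print(proj(c,place([.5525,.2405,.37],[(0,0,.102),(.035,.009,.102),(-.035,.009,.102),(-.055,-.037,.01),(.055,-.037,.01),(.055,.037,.01),(-.055,.037,.01)])).round())
```

```text
2.9667 [0.55147155 0.24077396 0.22118136] [3.14120346e+00 2.34493939e-03 3.45617972e-01]
[{'extent': [284.1, 194.4, 25.7, 117.1], 'conf': 0.56}] [{'extent': [282.1, 186.9, 76.5, 106.9], 'conf': 0.78}]
[[280. 206.]
 [267. 161.]
 [270. 249.]
 [317. 236.]
 [317. 129.]
 [242. 131.]
 [247. 238.]]
```

View pics/w1.png

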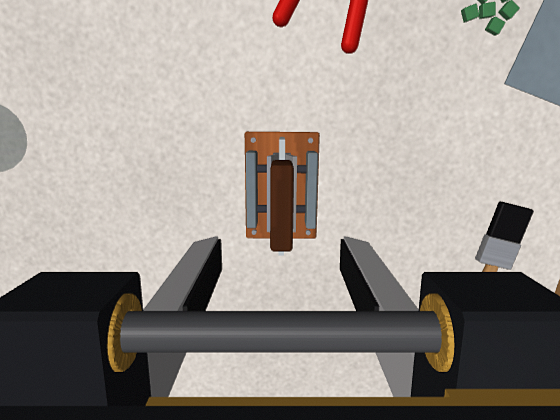

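The base corners are at (245,132), (319,132), (319,238) and (246,238), and the grip top spans (272,160) to (293,251). It is well aligned.

Run:
```python
from h import *
o={'tool_pos':np.array([0.55147155,0.24077396,0.22118136]),'ee_rot':np.array([3.14120346,2.34493939e-03,3.45617972e-01])}
c=cam('wrist',o)
b=[(.055,.037,.01),(.055,-.037,.01),(-.055,-.037,.01),(-.055,.037,.01)]
print(fit([(c,b,[(245,132),(319.5,132),(319.5,238.5),(246,238.5)])],[.55,.24,.35]))
g=[(.035,.009,.102),(.035,-.009,.102),(-.035,-.009,.102),(-.035,.009,.102)]
print(fit([(c,g,[(271.5,160),(293,160),(293,251),(271,251)])],[.55,.24,.35]))
```

```text
(array([0.55166341, 0.23812545, 0.35070129]), array([-0.4, -0.1,  0.6, -0.4, -1.6,  0.1,  1.4,  0.4]))
(array([0.55248591, 0.23913229, 0.34500205]), array([-1.2,  1.4,  1.2,  1.4,  0.3, -1.5, -0.3, -1.6]))
```

>>> servo_tool([
  [0, 0.02, 0.35, 0, 0, 0, 50],
  [0, 0.023, 0.7, 0, 0, 0, 50],
  [0, 0.023, 1, 0, 0, 0, 50],
])

```text
time: 3.37
tool_pos: [0.5519, 0.2362, 0.1222]
ee_rot: [3.141, -0.002, 0.342]
wrist_force: [0.3, -0.9, -0.4]
width: 0.0498
finger_force: 0.0
```

>>> servo_tool([
  [0, 0, 0.2, 0, 0, 0, 45],
  [0, 0, 0.35, 0, 0, 0, 45],
  [0, 0, 0.4, 0, 0, 0, 40],
  [0, 0, 0.4, 0, 0, 0, 15],
  [0, 0, 0.4, 0, 0, 0, 10],
  [0, 0, 0.4, 0, 0, 0, 5],
  [0, 0, 0.4, 0, 0, 0, 5],
  [0, 0, 0.4, 0, 0, 0, 5],
  [0, 0, 0.4, 0, 0, 0, 5],
  [0, 0, 0.4, 0, 0, 0, 5],
])

```text
time: 4.2
tool_pos: [0.5531, 0.2386, 0.0846]
ee_rot: [-3.141, -0.004, 0.344]
wrist_force: [-1.5, 1.0, 5.7]
width: 0.0179
finger_force: 30.0
```

```bash
cat >> h.py <<'E'
def avg(n=8):
    P=[]
    for _ in range(n):
        robot.snapshot('side');o=robot.get_obs();P.append(np.r_[o['tool_pos'],o['ee_rot'],o['wrist_force']])
    P=np.array(P);P[:,3]%=2*np.pi
    print(round(o['time'],2),P.mean(0).round(4).tolist(),P[:,:3].std(0).round(4),round(o['width'],4))
    return P.mean(0)
E
python3 -c "
from h import *
avg()"
```

```text
4.6 [0.553, 0.2386, 0.0846, 3.1422, -0.0034, 0.344, -1.4272, 1.6848, 6.1848] [0. 0. 0.] 0.018
```

>>> servo_tool([
  [0, 0, -0.05, 0, 0, 0, 5],
  [0, 0, -0.15, 0, 0, 0, 5],
  [0, 0, -0.3, 0, 0, 0, 5],
  [0, 0, -0.5, 0, 0, 0, 5],
  [0, 0, -0.75, 0, 0, 0, 5],
  [0, 0, -1, 0, 0, 0, 5],
  [0, 0, -1, 0, 0, 0, 5],
  [0, 0, -1, 0, 0, 0, 5],
])

```text
time: 5.27
tool_pos: [0.5532, 0.2376, 0.1844]
ee_rot: [3.14, -0.004, 0.344]
wrist_force: [0.7, 0.7, -1.5]
width: 0.0177
finger_force: 30.0
```

>>> servo_tool([
  [-0.1, 0.25, -0.1, 0, 0, 0, 5],
  [-0.2, 0.5, -0.2, 0, 0, 0, 5],
  [-0.3, 0.75, -0.3, 0, 0, 0, 5],
  [-0.4, 1, -0.4, 0, 0, 0, 5],
])

```text
time: 5.6
tool_pos: [0.5469, 0.1287, 0.2199]
ee_rot: [-3.141, 0.005, 0.344]
wrist_force: [0.5, -0.0, -1.3]
width: 0.0181
finger_force: 30.0
```

>>> servo_tool([
  [-0.1, 0.25, 0, 0, 0, 0, 5],
  [-0.2, 0.5, 0, 0, 0, 0, 5],
  [-0.3, 0.75, 0, 0, 0, 0, 5],
  [-0.4, 1, 0, 0, 0, 0, 5],
])

```text
time: 5.93
tool_pos: [0.5429, 0.0209, 0.2197]
ee_rot: [-3.141, 0.005, 0.344]
wrist_force: [0.7, -0.2, -1.5]
width: 0.0176
finger_force: 30.0
```

>>> servo_tool([
  [-0.1, 0.25, 0, 0, 0, 0.03, 5],
  [-0.25, 0.5, 0, 0, 0, 0.06, 5],
  [-0.4, 0.75, 0, 0, 0, 0.09, 5],
  [-0.5, 1, 0, 0, 0, 0.11, 5],
  [-0.5, 1.0, 0, 0, 0, 0.11, 5],
  [-0.5, 1.0, 0, 0, 0, 0.11, 5],
  [-0.5, 1.0, 0, 0, 0, 0.11, 5],
])

```text
time: 6.52
tool_pos: [0.5302, -0.0881, 0.2207]
ee_rot: [-3.14, 0.003, 0.171]
wrist_force: [-0.1, 0.4, -1.4]
width: 0.0181
finger_force: 30.0
```

Run:
```python
from h import *
avg(1)
o=robot.get_obs();print(o['tool_pos'].tolist(),o['ee_rot'].tolist())
i=robot.snapshot('wrist');cv2.imwrite('pics/w2.png',i[:,:,::-1])
c=cam('wrist',o)
print(proj(c,place([.557,-.202,.171],[(-.081,.115,.052),(.081,.115,.052),(.081,-.115,.052),(-.081,-.115,.052)])).round())
```

```text
6.57 [0.5305, -0.0877, 0.2211, 3.1429, 0.0021, 0.1721, 0.3766, -0.2604, -1.9484] [0. 0. 0.] 0.018
[0.5304781848538908, -0.08766278110282902, 0.2211054981196139] [-3.1402492343640525, 0.00210420498818209, 0.1721016300794187]
[[282. 271.]
 [283.  93.]
 [554.  94.]
 [524. 272.]]
```

View pics/w2.png

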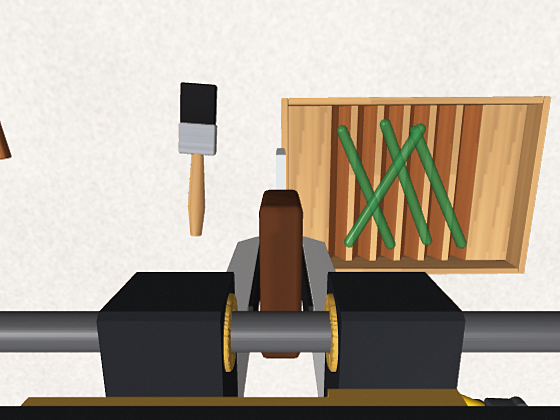

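The far rim corners are at (282,98) and (550,96), and the near-right one is at (524,272). The rods span columns 340–465, and both aprons are free.

Run:
```python
from h import *
o={'tool_pos':np.array([0.5304782,-0.0876628,0.2211055]),'ee_rot':np.array([-3.14024923,0.0021042,0.1721016])}
W=cam('wrist',o)
L=[(-.081,.115,.052),(.081,.115,.052),(.081,-.115,.052),(-.081,-.115,.052)]
print(fit([(W,L[1:],[(282,98),(550,96),(524,272)])],[.557,-.202,.17]))
S,D=cam('scene'),cam('side')
us=np.array([(302,297),(379,420),(172,537),(97,400)])/2.2+100;ud=np.array([(198,277),(309,248),(381,388),(260,432)])/2+[200,110]
print(fit([(S,L,us)],[.557,-.202,.17]));print(fit([(D,L,ud)],[.557,-.202,.17]))
t,r=fit([(W,L[1:],[(282,98),(550,96),(524,272)]),(S,L,us),(D,L,ud)],[.557,-.202,.17]);print(t,r)
```

```text
(array([ 0.55447554, -0.20140744,  0.18195406]), array([-1.3, -0. ,  1.2, -0.6,  0.1,  1.1]))
(array([ 0.55830353, -0.19793572,  0.18501167]), array([ 0.4, -1.2,  1.8, -1.1, -2.3,  1.2,  0.2,  0.5]))
(array([ 0.5551758 , -0.20586317,  0.17827914]), array([-0.8,  0.6, -0.2, -0.1,  0.8,  1.5,  0.1, -1.9]))
[ 0.55513078 -0.20116288  0.18128135] [-1.4 -1.   1.3 -1.4  0.   0.5 -1.2 -1.8 -0.1 -1.6 -4.4  0.2 -1.6 -0.5
 -1.2 -0.8 -0.8 -1.5  0.4 -0.3 -0.1 -3.6]
```

>>> servo_tool([
  [0.02, 0.1, 0, 0, 0, -0.005, 5],
  [0.037, 0.213, 0, 0, 0, -0.005, 5],
  [0.037, 0.213, 0.2, 0, 0, -0.005, 5],
  [0.037, 0.213, 0.5, 0, 0, -0.005, 5],
  [0.037, 0.213, 0.75, 0, 0, -0.005, 5],
  [0.037, 0.213, 0.9, 0, 0, -0.005, 5],
  [0.037, 0.213, 1.0, 0, 0, -0.005, 5],
  [0.037, 0.213, 1.0, 0, 0, -0.005, 5],
])

```text
time: 7.28
tool_pos: [0.5369, -0.1089, 0.1196]
ee_rot: [-3.14, 0.005, 0.179]
wrist_force: [0.4, -0.5, -1.0]
width: 0.0183
finger_force: 30.0
```

>>> servo_tool([
  [0, 0, 0.06, 0, 0, 0, 5],
  [0, 0, 0.12, 0, 0, 0, 5],
  [0, 0, 0.12, 0, 0, 0, 5],
  [0, 0, 0.12, 0, 0, 0, 5],
  [0, 0, 0.12, 0, 0, 0, 5],
])

```text
time: 7.7
tool_pos: [0.5387, -0.1091, 0.1113]
ee_rot: [3.141, -0.001, 0.179]
wrist_force: [-0.1, -1.1, -0.8]
width: 0.0174
finger_force: 30.0
```

```bash
python3 -c "
from h import *
avg(3)"
```

```text
7.85 [0.5386, -0.109, 0.1113, 3.1408, -0.0013, 0.1789, 0.033, -0.2365, -1.0154] [0.0001 0.     0.0001] 0.0183
```

>>> servo_tool([
  [0, 0, 0.015, 0, 0, 0, 5],
  [0, 0, 0.015, 0, 0, 0, 5],
  [0, 0, 0.015, 0, 0, 0, 5],
])

```text
time: 8.1
tool_pos: [0.5381, -0.1089, 0.1089]
ee_rot: [3.142, 0.0, 0.179]
wrist_force: [1.0, -0.3, -1.0]
width: 0.0175
finger_force: 30.0
```

>>> servo_tool([
  [0, 0, 0.015, 0, 0, 0, 5],
  [0, 0, 0.015, 0, 0, 0, 5],
  [0, 0, 0.015, 0, 0, 0, 5],
])

```text
time: 8.35
tool_pos: [0.5381, -0.1089, 0.1073]
ee_rot: [-3.142, 0.0, 0.179]
wrist_force: [-0.5, -0.0, -0.7]
width: 0.0181
finger_force: 30.0
```

>>> servo_tool([
  [0, 0, 0.01, 0, 0, 0, 5],
  [0, 0, 0.01, 0, 0, 0, 5],
  [0, 0, 0.01, 0, 0, 0, 5],
])

```text
time: 8.6
tool_pos: [0.5381, -0.1089, 0.1064]
ee_rot: [-3.142, 0.0, 0.179]
wrist_force: [0.3, 0.5, -1.4]
width: 0.0178
finger_force: 30.0
```

>>> servo_tool([
  [0, 0, 0.01, 0, 0, 0, 5],
  [0, 0, 0.01, 0, 0, 0, 5],
  [0, 0, 0.01, 0, 0, 0, 5],
])

```text
time: 8.85
tool_pos: [0.5381, -0.1089, 0.1054]
ee_rot: [3.142, 0.0, 0.179]
wrist_force: [-0.4, 0.9, -0.9]
width: 0.0176
finger_force: 30.0
```

>>> servo_tool([
  [0, 0, 0.007, 0, 0, 0, 5],
  [0, 0, 0.007, 0, 0, 0, 5],
  [0, 0, 0.007, 0, 0, 0, 5],
])

```text
time: 9.1
tool_pos: [0.5382, -0.1089, 0.1048]
ee_rot: [3.141, -0.0, 0.179]
wrist_force: [0.1, -0.4, -1.1]
width: 0.0178
finger_force: 30.0
```

>>> servo_tool([
  [0, 0, 0.007, 0, 0, 0, 5],
  [0, 0, 0.007, 0, 0, 0, 5],
  [0, 0, 0.007, 0, 0, 0, 5],
])

```text
time: 9.35
tool_pos: [0.5382, -0.109, 0.1047]
ee_rot: [3.141, -0.0, 0.179]
wrist_force: [-2.2, 0.6, 2.5]
width: 0.0174
finger_force: 30.0
```

>>> servo_tool([
  [0, 0, -0.023, 0, 0, 0, 5],
  [0, 0, -0.023, 0, 0, 0, 5],
  [0, 0.033, -0.023, 0, 0, 0, 5],
  [0, 0.066, -0.023, 0, 0, 0, 5],
  [0, 0.1, -0.023, 0, 0, 0, 5],
  [0, 0.133, -0.023, 0, 0, 0, 5],
  [0, 0.166, -0.023, 0, 0, 0, 5],
  [0, 0.2, -0.023, 0, 0, 0, 5],
  [0, 0.233, -0.023, 0, 0, 0, 5],
  [0, 0.266, -0.023, 0, 0, 0, 5],
  [0, 0.3, -0.023, 0, 0, 0, 5],
  [0, 0.333, -0.023, 0, 0, 0, 5],
])

```text
time: 10.35
tool_pos: [0.5441, -0.142, 0.1064]
ee_rot: [3.142, 0.0, 0.179]
wrist_force: [-0.7, 0.2, -0.9]
width: 0.0177
finger_force: 30.0
```

>>> servo_tool([
  [0, 0.033, 0, 0, 0, 0, 5],
  [0, 0.066, 0, 0, 0, 0, 5],
  [0, 0.1, 0, 0, 0, 0, 5],
  [0, 0.133, 0, 0, 0, 0, 5],
  [0, 0.166, 0, 0, 0, 0, 5],
  [0, 0.2, 0, 0, 0, 0, 5],
  [0, 0.233, 0, 0, 0, 0, 5],
  [0, 0.266, 0, 0, 0, 0, 5],
  [0, 0.3, 0, 0, 0, 0, 5],
  [0, 0.333, 0, 0, 0, 0, 5],
  [0, 0.366, 0, 0, 0, 0, 5],
  [0, 0.4, 0, 0, 0, 0, 5],
])

```text
time: 11.35
tool_pos: [0.5513, -0.1813, 0.1064]
ee_rot: [-3.142, 0.0, 0.179]
wrist_force: [-0.2, 0.2, -1.6]
width: 0.0177
finger_force: 30.0
```

>>> servo_tool([
  [0, 0.033, 0, 0, 0, 0, 5],
  [0, 0.066, 0, 0, 0, 0, 5],
  [0, 0.1, 0, 0, 0, 0, 5],
  [0, 0.133, 0, 0, 0, 0, 5],
  [0, 0.166, 0, 0, 0, 0, 5],
  [0, 0.2, 0, 0, 0, 0, 5],
  [0, 0.233, 0, 0, 0, 0, 5],
  [0, 0.266, 0, 0, 0, 0, 5],
  [0, 0.3, 0, 0, 0, 0, 5],
  [0, 0.333, 0, 0, 0, 0, 5],
  [0, 0.366, 0, 0, 0, 0, 5],
  [0, 0.4, 0, 0, 0, 0, 5],
])

```text
time: 12.35
tool_pos: [0.5572, -0.212, 0.107]
ee_rot: [-3.123, 0.001, 0.182]
wrist_force: [-5.6, 16.8, 9.9]
width: 0.0265
finger_force: 33.1
```

>>> servo_tool([
  [0, 0.033, 0, 0, 0, 0, 5],
  [0, 0.066, 0, 0, 0, 0, 5],
  [0, 0.1, 0, 0, 0, 0, 5],
  [0, 0.133, 0, 0, 0, 0, 5],
  [0, 0.166, 0, 0, 0, 0, 5],
  [0, 0.2, 0, 0, 0, 0, 5],
  [0, 0.233, 0, 0, 0, 0, 5],
  [0, 0.266, 0, 0, 0, 0, 5],
  [0, 0.3, 0, 0, 0, 0, 5],
  [0, 0.333, 0, 0, 0, 0, 5],
  [0, 0.366, 0, 0, 0, 0, 5],
  [0, 0.4, 0, 0, 0, 0, 5],
])

```text
time: 13.35
tool_pos: [0.5645, -0.2556, 0.1083]
ee_rot: [-3.132, 0.001, 0.18]
wrist_force: [-4.4, 8.2, 6.5]
width: 0.025
finger_force: 34.4
```

>>> servo_tool([
  [0, 0.033, 0, 0, 0, 0, 5],
  [0, 0.066, 0, 0, 0, 0, 5],
  [0, 0.1, 0, 0, 0, 0, 5],
  [0, 0.133, 0, 0, 0, 0, 5],
  [0, 0.166, 0, 0, 0, 0, 5],
  [0, 0.2, 0, 0, 0, 0, 5],
  [0, 0.2, 0, 0, 0, 0, 5],
  [0, 0.2, 0, 0, 0, 0, 5],
])

```text
time: 14.02
tool_pos: [0.5693, -0.2796, 0.109]
ee_rot: [3.141, -0.001, 0.18]
wrist_force: [-4.2, 1.7, 7.1]
width: 0.0221
finger_force: 35.3
```

Run:
```python
from h import *
o=robot.get_obs();print(o['tool_pos'].tolist(),o['ee_rot'].tolist())
w=robot.snapshot('wrist');s=robot.snapshot('side');c=robot.snapshot('scene')
a=cv2.resize(s[220:340,280:410],(520,480),interpolation=cv2.INTER_CUBIC)
w=w[:,:280] if 0 else w
b=cv2.resize(w,(280,210))
cv2.imwrite('pics/p3.png',np.hstack([a,cv2.resize(w[:320,:360],(270,480)) if 0 else np.vstack([b,np.zeros((270,280,3),np.uint8)+0])])[:,:,::-1])
```

```text
[0.569252650276843, -0.27962332765027514, 0.108951215297581] [3.1405948065940774, -0.0009075698934730703, 0.1795382080566501]
```

View pics/p3.png

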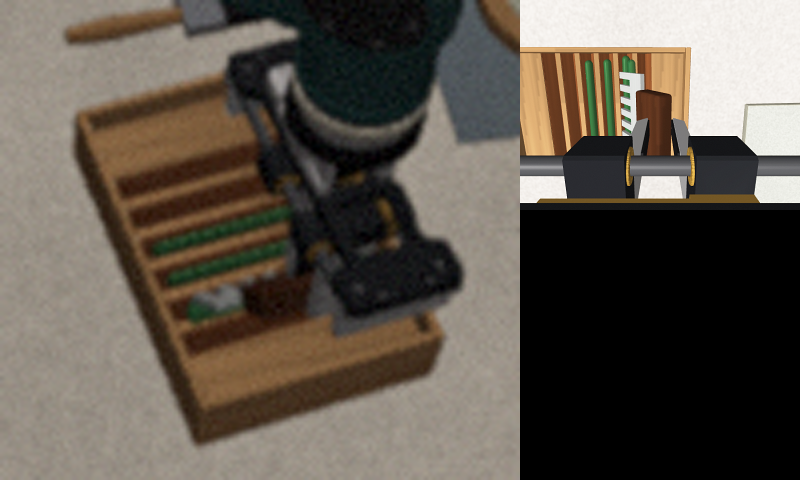

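The side crop shows two rods settled in grooves 3 and 4. The comb is tilted in the grip with its tines lagging, near a rod at groove 5. I'll look closer with the wrist camera.

Run:
```python
from h import *
w=robot.snapshot('wrist')
cv2.imwrite('pics/p4.png',cv2.resize(w[80:330,0:400],(800,500),interpolation=cv2.INTER_CUBIC)[:,:,::-1])
o=robot.get_obs();print(o['time'],o['width'],o['wrist_force'],o['wrist_torque'])
```

```text
14.2167 0.021733342972661322 [-2.81041516  1.52800723  7.43341335] [1.01613798 0.70992256 0.28316676]
```

View pics/p4.png

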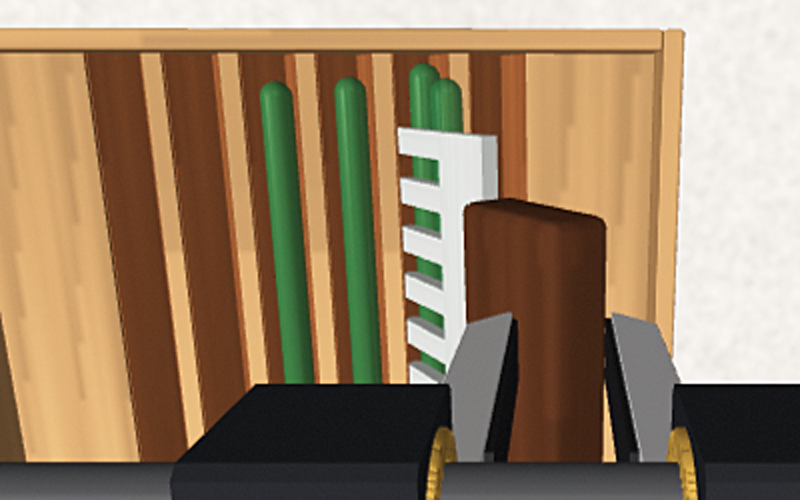

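The comb has ridden over two rods lying side by side near groove 5, tilted about its long axis. I'll lift so the squeeze can straighten it, then look.

>>> servo_tool([
  [0, 0, -0.05, 0, 0, 0, 5],
  [0, 0, -0.1, 0, 0, 0, 5],
  [0, 0, -0.2, 0, 0, 0, 5],
  [0, 0.05, -0.35, 0, 0, 0, 5],
  [0, 0.15, -0.5, 0, 0, 0, 5],
  [0, 0.15, -0.7, 0, 0, 0, 5],
  [0, 0.15, -0.9, 0, 0, 0, 5],
  [0, 0.15, -0.9, 0, 0, 0, 5],
  [0, 0.15, -0.9, 0, 0, 0, 5],
])

```text
time: 14.97
tool_pos: [0.5725, -0.2952, 0.1982]
ee_rot: [3.138, -0.003, 0.178]
wrist_force: [-0.5, -0.6, -1.4]
width: 0.0201
finger_force: 27.1
```

Run:
```python
from h import *
o=robot.get_obs();print(o['time'],o['width'],o['tool_pos'].tolist(),o['ee_rot'].tolist())
w=robot.snapshot('wrist')
cv2.imwrite('pics/p5.png',w[:,:,::-1])
c=cam('wrist',o)
print([(np.round(d['extent']).tolist(),round(d['conf'],2)) for d in robot.find_in('rod_a','wrist')])
for y in (60,36,12,-12,-36,-60):print(y,proj(c,place([.555,-.2015,.18],[(.06,y/1000,.025),(0,y/1000,.025)])).round().tolist())
```

```text
14.9667 0.020100708535047127 [0.5724718009959058, -0.29521319553246456, 0.19816205294142278] [3.1380199473624653, -0.0028007499517765932, 0.17841321529305354]
[([186.0, 189.0, 20.0, 140.0], 0.7), ([163.0, 193.0, 24.0, 136.0], 0.64), ([227.0, 191.0, 11.0, 134.0], 0.61)]
60 [[102.0, 128.0], [110.0, 195.0]]
36 [[130.0, 128.0], [136.0, 195.0]]
12 [[157.0, 128.0], [162.0, 195.0]]
-12 [[184.0, 128.0], [188.0, 195.0]]
-36 [[212.0, 128.0], [214.0, 195.0]]
-60 [[239.0, 128.0], [241.0, 195.0]]
```

View pics/p5.png

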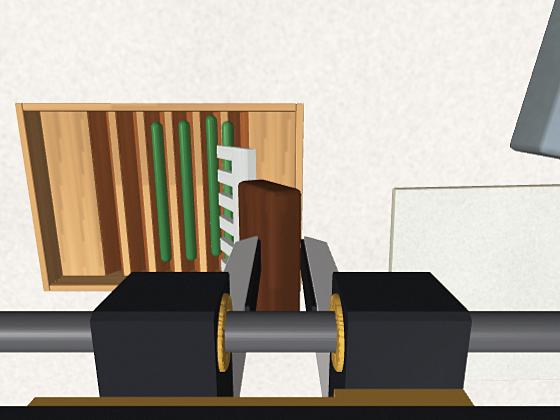

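Three rods lie in the grooves at y = 12, -12 and -36 mm. The fourth, at (228,125), sits on the ridge next to groove 6. The comb is still tilted, so I zoom the same picture to measure the tilt.

Run:
```python
import cv2
i=cv2.imread('pics/p5.png')[110:270,190:330]
i=cv2.resize(i,None,fx=3.7,fy=3.7,interpolation=cv2.INTER_CUBIC);i=cv2.convertScaleAbs(i,alpha=1.2,beta=25);cv2.imwrite('pics/p6.png',i)
```

```text
(no output)
```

View pics/p6.png

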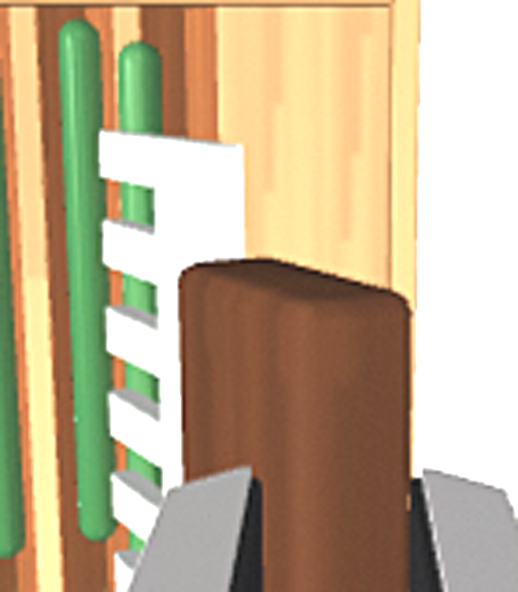

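```bash
cat >> h.py <<'E'
def combfit(px,L,x0=(0,0,.075,0.)):
    # comb in tool frame: local(x,y,z)->tool (x, -y, -z), turned phi about tool x, offset; returns x,y,z of tip in tool frame, phi
    p=robot.camera_params('wrist');T=np.linalg.inv(p['tool_from_camera']);rv=cv2.Rodrigues(T[:3,:3])[0]
    L=np.array(L,float)*[1,-1,-1]
    f=lambda q:(cv2.projectPoints((L@R.from_euler('x',q[3]).as_matrix().T+q[:3]).reshape(-1,1,3),rv,T[:3,3],p['camera_matrix'],None)[0][:,0]-px).ravel()
    r=least_squares(f,x0,loss='soft_l1');return r.x,r.fun.round(1)
E
python3 - <<'E'
from h import *
u=np.array([(100,130),(103,222),(108,392),(243,146),(183,270),(408,300),(295,300),(270,262)])/3.7+[190,110]
L=[(.052,.0,.001),(.036,.0,.001),(.004,.0,.001),(.052,.0,.050),(.035,.009,.05),(.035,-.009,.092),(.035,.009,.092),(.035,-.009,.05)]
for x0 in ((0,0,.075,0.),(0,-.02,.07,.3),(0,-.02,.07,-.3)):print(combfit(u,L,x0))
E
```

```text
(array([-0.00309841, -0.04284098,  0.09426433,  0.52848959]), array([ 0.2,  0.9,  0.3, -0.5,  0.6, -1.4, -7.3,  1.7, -4.9, -1. ,  1.7,
       -0.1,  0.4,  3.4, -0.3, -1.3]))
(array([-0.00309841, -0.04284098,  0.09426433,  0.52848958]), array([ 0.2,  0.9,  0.3, -0.5,  0.6, -1.4, -7.3,  1.7, -4.9, -1. ,  1.7,
       -0.1,  0.4,  3.4, -0.3, -1.3]))
(array([-0.00309841, -0.04284097,  0.09426431,  0.52848953]), array([ 0.2,  0.9,  0.3, -0.5,  0.6, -1.4, -7.3,  1.7, -4.9, -1. ,  1.7,
       -0.1,  0.4,  3.4, -0.3, -1.3]))
```

The fit says the comb is turned about 30° in the hand and has slid out, so only the top of the grip is held. The clip is the natural regrasp fixture: carry it there, tilt the tool so the comb is upright, push it in, release and regrasp.

>>> servo_tool([
  [0.03, -0.2, 0, 0, 0, 0, 5],
  [0.06, -0.45, 0, 0, 0, 0, 5],
  [0.1, -0.7, 0, 0, 0, 0, 5],
  [0.13, -1, 0, 0, 0, 0, 5],
])

```text
time: 15.4
tool_pos: [0.5657, -0.193, 0.1936]
ee_rot: [-3.14, 0.003, 0.177]
wrist_force: [0.4, -0.4, -1.2]
width: 0.0194
finger_force: 27.4
```

>>> servo_tool([
  [0.03, -0.25, 0, 0, 0, 0, 5],
  [0.06, -0.5, 0, 0, 0, 0, 5],
  [0.1, -0.75, 0, 0, 0, 0, 5],
  [0.13, -1, 0, 0, 0, 0, 5],
])

```text
time: 15.73
tool_pos: [0.5606, -0.0913, 0.1941]
ee_rot: [-3.14, 0.003, 0.179]
wrist_force: [0.3, 0.2, -1.1]
width: 0.0199
finger_force: 27.4
```

>>> servo_tool([
  [0.03, -0.25, 0, 0, 0, 0, 5],
  [0.06, -0.5, 0, 0, 0, 0, 5],
  [0.1, -0.75, 0, 0, 0, 0, 5],
  [0.13, -1, 0, 0, 0, 0, 5],
])

```text
time: 16.07
tool_pos: [0.5556, 0.0092, 0.1941]
ee_rot: [-3.141, 0.003, 0.179]
wrist_force: [0.4, -0.3, -0.7]
width: 0.0195
finger_force: 27.4
```

>>> servo_tool([
  [0.03, -0.25, 0, 0, 0, 0, 5],
  [0.06, -0.5, 0, 0, 0, 0, 5],
  [0.1, -0.75, 0, 0, 0, 0, 5],
  [0.13, -1, 0, 0, 0, 0, 5],
])

```text
time: 16.4
tool_pos: [0.5506, 0.1098, 0.194]
ee_rot: [3.142, 0.004, 0.179]
wrist_force: [0.5, 0.2, -1.4]
width: 0.0196
finger_force: 27.4
```

>>> servo_tool([
  [0.03, -0.25, 0, 0, 0, 0, 5],
  [0.06, -0.5, 0, 0, 0, 0, 5],
  [0.1, -0.75, 0, 0, 0, 0, 5],
  [0.13, -1, 0, 0, 0, 0, 5],
])

```text
time: 16.73
tool_pos: [0.5456, 0.2103, 0.194]
ee_rot: [3.141, 0.004, 0.179]
wrist_force: [1.3, -0.0, -0.5]
width: 0.0197
finger_force: 27.4
```

>>> servo_tool([
  [0.03, -0.2, 0, 0, 0, -0.04, 5],
  [0.06, -0.35, 0, 0, 0, -0.08, 5],
  [0.1, -0.39, 0, 0, 0, -0.107, 5],
  [0.1, -0.39, 0, 0, 0, -0.107, 5],
])

```text
time: 17.07
tool_pos: [0.5487, 0.2507, 0.1937]
ee_rot: [3.142, 0.004, 0.35]
wrist_force: [0.2, -0.6, -1.5]
width: 0.0197
finger_force: 27.4
```

>>> servo_tool([
  [0, 0, 0, -0.05, 0, 0, 5],
  [0, 0, 0, -0.12, 0, 0, 5],
  [0, 0, 0, -0.19, 0, 0, 5],
  [0, 0, 0, -0.26, 0, 0, 5],
  [0, 0, 0, -0.31, 0, 0, 5],
  [0, 0, 0, -0.336, 0, 0, 5],
  [0, 0, 0, -0.336, 0, 0, 5],
  [0, 0, 0, -0.336, 0, 0, 5],
])

```text
time: 17.73
tool_pos: [0.5489, 0.2494, 0.1946]
ee_rot: [2.614, 0.003, 0.347]
wrist_force: [-0.1, -0.3, -1.6]
width: 0.0195
finger_force: 27.6
```

Run:
```python
from h import *
avg(3)
o=robot.get_obs();print(o['time'],o['width'],o['tool_pos'].tolist(),o['ee_rot'].tolist())
w=robot.snapshot('wrist');s=robot.snapshot('side')
cv2.imwrite('pics/w7.png',w[:,:,::-1])
a=cv2.resize(s[90:200,240:400],(480,330),interpolation=cv2.INTER_CUBIC)
b=cv2.resize(w[60:360,100:500],(800,600),interpolation=cv2.INTER_CUBIC)
b[:200,:290]=cv2.resize(s[90:200,240:400],(290,200))
cv2.imwrite('pics/p7.png',b[:,:,::-1])
c=cam('wrist',o)
print(proj(c,place([.5517,.2381,.35],[(.055,.037,.01),(.055,-.037,.01),(-.055,-.037,.01),(-.055,.037,.01),(.035,0,.051)])).round().tolist())
S=cam('scene');print('jar',back(S,np.array([613,50])/2.2+100,.09))
```

```text
17.88 [0.5498, 0.2487, 0.1962, 2.6143, 0.0001, 0.3455, 0.3159, -0.414, -0.8582] [0.0002 0.0001 0.0005] 0.0193
17.8833 0.01928748622779187 [0.5500155621364218, 0.24856227043513354, 0.1966996967630868] [2.6143853728750805, -0.0008106278199158101, 0.34510287342129997]
[[136.0, 137.0], [221.0, 135.0], [226.0, 249.0], [148.0, 263.0], [197.0, 163.0]]
jar [0.29941928 0.33026652 0.09      ]
```

View pics/p7.png

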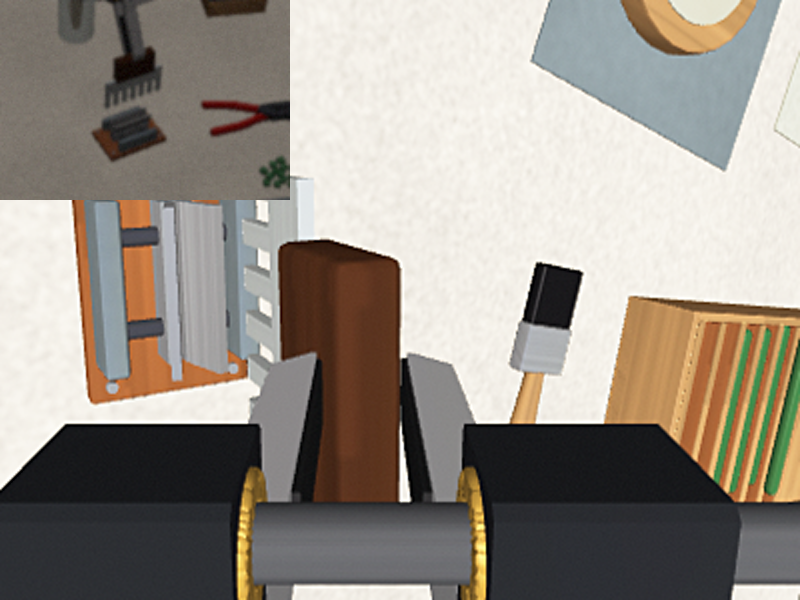

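Run:
```python
from h import *
i=cv2.imread('pics/w7.png')
g=i.astype(int);m=(g.min(2)>205)
for r in (143,146,149,152,155,171,174,177,195,199):print(r,''.join('#' if g[r,k].max()-g[r,k].min()<14 and g[r,k].min()>170 else '.' for k in range(205,262)))
u=np.array([(222.3,171),(223,192.7),(223.5,216),(256.5,150),(240,183),(300,191),(267,193),(262,180.5)])
L=[(.036,.0,.001),(.02,0,.001),(.004,.0,.001),(.052,.0,.050),(.035,.009,.05),(.035,-.009,.092),(.035,.009,.092),(.035,-.009,.05)]
q,f=combfit(u,L,(0,-.02,.07,.3));print(q,f)
o={'tool_pos':np.array([.5500,.2486,.1967]),'ee_rot':np.array([2.6144,-.0008,.345])}
M=R.from_euler('xyz',o['ee_rot']).as_matrix()
tip=M@q[:3]+o['tool_pos'];ax=M@R.from_euler('x',q[3]).as_matrix()@[0,0,-1]
print('tip',tip,'axis',ax)
d=tip[:2]-[.5519,.2384];c,s=np.cos(.348),np.sin(.348);print('clip-local',c*d[0]+s*d[1],-s*d[0]+c*d[1])
# clip corner check
W=cam('wrist',o);print(fit([(W,[(-.055,-.037,.01),(-.055,.037,.01)],[(225,249),(146,261.5)])],[.552,.238,.35]))
```

```text
143 ......###.......#########################################
146 .......###.................#...#...######################
149 ................#########################...#############
152 ................####################################.####
155 ................####################################.####
171 .#..............#####.........###########################
174 .#..............#########################################
177 .#...............########################################
195 .................####.........####.......................
199 .................#################.......................
[-0.0041889  -0.04063318  0.10123871  0.49327611] [ 0.  -1.   0.1 -0.4  0.3 -2.  -6.7  2.3 -3.9 -0.7 -0.1  0.5  1.1  1.7
  2.  -0.4]
tip [0.55148879 0.2323266  0.08876095] axis [-0.01222069  0.0316415   0.99942457]
clip-local -0.002457701423694622 -0.005569106519082811
(array([0.55267675, 0.23822431, 0.32618368]), array([-0.2,  0. ,  0.1, -0. ]))
```

>>> servo_tool([
  [0.01, -0.04, 0.05, 0.01, 0, 0, 5],
  [0.025, -0.078, 0.094, 0.0217, 0, 0, 5],
  [0.025, -0.078, 0.094, 0.0217, 0, 0, 5],
  [0.025, -0.078, 0.094, 0.0217, 0, 0, 5],
])

```text
time: 18.32
tool_pos: [0.5513, 0.2516, 0.1837]
ee_rot: [2.648, 0.001, 0.346]
wrist_force: [-0.2, 0.2, -1.9]
width: 0.0193
finger_force: 27.6
```

>>> servo_tool([
  [0, -0.035, 0.066, 0, 0, 0, 5],
  [0, -0.071, 0.132, 0, 0, 0, 5],
  [0, -0.106, 0.198, 0, 0, 0, 5],
  [0, -0.142, 0.264, 0, 0, 0, 5],
  [0, -0.142, 0.264, 0, 0, 0, 5],
  [0, -0.142, 0.264, 0, 0, 0, 5],
])

```text
time: 18.82
tool_pos: [0.5508, 0.252, 0.1531]
ee_rot: [2.647, 0.002, 0.347]
wrist_force: [-0.3, 0.3, -1.6]
width: 0.0196
finger_force: 27.6
```

>>> servo_tool([
  [0, -0.024, 0.044, 0, 0, 0, 5],
  [0, -0.047, 0.088, 0, 0, 0, 5],
  [0, -0.047, 0.088, 0, 0, 0, 5],
  [0, -0.047, 0.088, 0, 0, 0, 5],
])

```text
time: 19.15
tool_pos: [0.5511, 0.2521, 0.1439]
ee_rot: [2.648, 0.001, 0.347]
wrist_force: [0.9, -0.8, -0.1]
width: 0.0198
finger_force: 27.6
```

>>> servo_tool([
  [0, -0.024, 0.044, 0, 0, 0, 5],
  [0, -0.047, 0.088, 0, 0, 0, 5],
  [0, -0.047, 0.088, 0, 0, 0, 5],
])

```text
time: 19.4
tool_pos: [0.551, 0.2517, 0.1332]
ee_rot: [2.647, 0.002, 0.347]
wrist_force: [0.3, -1.3, -1.6]
width: 0.0195
finger_force: 27.1
```

>>> servo_tool([
  [0, -0.012, 0.022, 0, 0, 0, 5],
  [0, -0.024, 0.044, 0, 0, 0, 5],
  [0, -0.024, 0.044, 0, 0, 0, 5],
])

```text
time: 19.65
tool_pos: [0.5514, 0.2522, 0.1294]
ee_rot: [2.648, -0.0, 0.347]
wrist_force: [0.6, -0.1, -0.7]
width: 0.0192
finger_force: 27.5
```

>>> servo_tool([
  [0, -0.012, 0.022, 0, 0, 0, 5],
  [0, -0.024, 0.044, 0, 0, 0, 5],
  [0, -0.024, 0.044, 0, 0, 0, 5],
])

```text
time: 19.9
tool_pos: [0.5514, 0.2524, 0.1242]
ee_rot: [2.648, -0.001, 0.347]
wrist_force: [0.1, -0.8, 0.1]
width: 0.0196
finger_force: 27.6
```

>>> servo_tool([
  [0, -0.012, 0.022, 0, 0, 0, 5],
  [0, -0.019, 0.035, 0, 0, 0, 5],
  [0, -0.019, 0.035, 0, 0, 0, 5],
])

```text
time: 20.15
tool_pos: [0.5511, 0.2522, 0.1197]
ee_rot: [2.648, 0.001, 0.347]
wrist_force: [0.1, -0.3, -0.3]
width: 0.0192
finger_force: 27.6
```

>>> servo_tool([
  [0, -0.007, 0.013, 0, 0, 0, 5],
  [0, -0.014, 0.026, 0, 0, 0, 5],
  [0, -0.014, 0.026, 0, 0, 0, 5],
])

```text
time: 20.4
tool_pos: [0.5511, 0.2522, 0.1169]
ee_rot: [2.648, 0.001, 0.347]
wrist_force: [1.1, -1.3, 0.4]
width: 0.0195
finger_force: 27.7
```

Run:
```python
from h import *
avg(1)
s=robot.snapshot('side');c=robot.snapshot('scene')
a=cv2.resize(s[115:190,270:360],(400,333),interpolation=cv2.INTER_CUBIC);b=cv2.resize(c[180:265,350:430],(400,425),interpolation=cv2.INTER_CUBIC)
k=np.zeros((425,800,3),np.uint8);k[:333,:400]=a;k[:,400:]=b
cv2.imwrite('pics/p8.png',k[:,:,::-1])
```

```text
20.45 [0.5511, 0.2522, 0.117, 2.6479, 0.0006, 0.347, 0.1163, -0.4166, 0.0676] [0. 0. 0.] 0.0188
```

>>> servo_tool([
  [0, -0.007, 0.013, 0, 0, 0, 5],
  [0, -0.014, 0.026, 0, 0, 0, 5],
  [0, -0.014, 0.026, 0, 0, 0, 5],
])

```text
time: 20.8
tool_pos: [0.5512, 0.2522, 0.1142]
ee_rot: [2.648, 0.0, 0.347]
wrist_force: [0.4, -1.0, 0.5]
width: 0.0195
finger_force: 27.7
```

>>> servo_tool([
  [0, -0.007, 0.013, 0, 0, 0, 5],
  [0, -0.014, 0.026, 0, 0, 0, 5],
  [0, -0.014, 0.026, 0, 0, 0, 5],
])

```text
time: 21.05
tool_pos: [0.5512, 0.2522, 0.1111]
ee_rot: [2.648, 0.0, 0.347]
wrist_force: [0.3, -0.7, 0.8]
width: 0.0194
finger_force: 27.8
```

>>> servo_tool([
  [0, -0.007, 0.013, 0, 0, 0, 5],
  [0, -0.014, 0.026, 0, 0, 0, 5],
  [0, -0.014, 0.026, 0, 0, 0, 5],
])

```text
time: 21.3
tool_pos: [0.551, 0.2518, 0.11]
ee_rot: [2.647, 0.0, 0.346]
wrist_force: [-2.9, -1.4, 5.2]
width: 0.0193
finger_force: 28.7
```

>>> servo_tool([
  [0, -0.007, 0.013, 0, 0, 0, 5],
  [0, -0.007, 0.013, 0, 0, 0, 30],
  [0, -0.007, 0.013, 0, 0, 0, 60],
  [0, -0.007, 0.013, 0, 0, 0, 60],
  [0, -0.007, -0.05, 0, 0, 0, 60],
  [0, -0.007, -0.3, 0, 0, 0, 60],
  [0, -0.007, -0.6, 0, 0, 0, 60],
  [0, -0.007, -0.9, 0, 0, 0, 60],
])

```text
time: 21.97
tool_pos: [0.5358, 0.2932, 0.1872]
ee_rot: [2.648, 0.003, 0.347]
wrist_force: [1.5, 0.4, 0.1]
width: 0.0595
finger_force: 0.0
```

>>> servo_tool([
  [0, 0, 0, 0.07, 0, 0, 60],
  [0, 0, 0, 0.14, 0, 0, 60],
  [0, 0, 0, 0.21, 0, 0, 60],
  [0, 0, 0, 0.28, 0, 0, 60],
  [0, 0, 0, 0.314, 0, 0, 60],
  [0, 0, 0, 0.314, 0, 0, 60],
  [0, 0, 0, 0.314, 0, 0, 60],
])

```text
time: 22.55
tool_pos: [0.5368, 0.2923, 0.1873]
ee_rot: [3.14, 0.0, 0.345]
wrist_force: [0.2, 0.4, 0.6]
width: 0.0598
finger_force: 0.0
```

Run:
```python
from h import *
avg(1)
o=robot.get_obs()
w=robot.snapshot('wrist');s=robot.snapshot('side');c=robot.snapshot('scene')
cv2.imwrite('pics/w9.png',w[:,:,::-1])
print([(d['extent'],d['conf']) for n in('wrist','side','scene') for d in robot.find_in('rake',n)])
W=cam('wrist',o);print(proj(W,place([.552,.2386,.348],[(.035,.009,.102),(.035,-.009,.102),(-.035,-.009,.102),(-.035,.009,.102)])).round().tolist(), o['tool_pos'].tolist(),o['ee_rot'].tolist())
for n,i,b in(('side',s,(285,125,345,180)),('scene',c,(360,195,420,260))):
    a=cv2.imread(f'pics/{n}0.png')[:,:,::-1]
    m=lambda q:((q[...,0].astype(int)<75)&(q[...,0].astype(int)>q[...,2]+6))[b[1]:b[3],b[0]:b[2]]
    for q in(a,i):
        y,x=np.nonzero(m(q));print(n,len(x),x.mean()+b[0],y.mean()+b[1],np.cov(x,y).round(1).tolist())
k=np.zeros((500,800,3),np.uint8);k[:250,:300]=cv2.resize(s[125:180,280:346],(300,250),interpolation=3);k[250:,:300]=cv2.resize(c[195:260,350:428],(300,250),interpolation=3)
k[:,300:]=cv2.resize(w[60:310,150:400],(500,500),interpolation=3);cv2.imwrite('pics/p9.png',k[:,:,::-1])
```

```text
22.6 [0.5364, 0.293, 0.1871, 3.1402, 0.0008, 0.3469, 0.3554, -0.0019, -0.1008] [0. 0. 0.] 0.0597
[([357.9, 199.6, 41.0, 114.8], 0.59), ([312.1, 149.8, 29.3, 29.7], 0.95), ([213.6, 287.4, 24.6, 45.3], 0.64)]
[[351.0, 174.0], [378.0, 174.0], [372.0, 272.0], [346.0, 272.0]] [0.5363661823990082, 0.29304078215755264, 0.18713377553004285] [3.140180475427803, 0.0007737860871241953, 0.3469364796117238]
side 405 311.4 154.75802469135803 [[62.7, -10.4], [-10.4, 122.1]]
side 478 311.6380753138075 156.20083682008368 [[80.8, -24.4], [-24.4, 136.7]]
scene 548 390.07664233576645 218.25547445255475 [[69.6, 3.4], [3.4, 118.1]]
scene 526 391.12357414448667 218.03992395437263 [[69.0, 4.1], [4.1, 99.9]]
```

Run:
```python
from h import *
i=cv2.imread('pics/w9.png').astype(int);b,g,r=i[...,0],i[...,1],i[...,2]
m=((r>g*1.5)&(r<115)&(r>35)).astype(np.uint8);m=cv2.morphologyEx(m,cv2.MORPH_OPEN,np.ones((3,3)))
n,l,s,ce=cv2.connectedComponentsWithStats(m)
for k in range(1,n):
    if s[k,4]>300:print(s[k],ce[k])
k=1+np.argmax(s[1:,4])
for y in range(150,300,8):
    x=np.nonzero(l[y]==k)[0]
    if len(x):print(y,x.min(),x.max(),r[y,x.min():x.max():4].tolist())
```

```text
[ 338  166   37   76 2392] [355.74247492 202.72951505]
166 342 344 [38]
174 341 374 [43, 50, 54, 78, 76, 73, 69, 69, 60]
182 340 374 [46, 50, 50, 78, 80, 78, 71, 73, 71]
190 340 373 [41, 51, 53, 78, 72, 69, 69, 72, 65]
198 340 372 [44, 53, 60, 79, 73, 69, 68, 70]
206 339 372 [42, 50, 50, 78, 73, 68, 71, 71, 64]
214 339 372 [42, 54, 57, 79, 74, 68, 70, 70, 58]
222 338 371 [50, 50, 48, 78, 73, 69, 71, 70, 64]
230 338 371 [41, 51, 52, 78, 74, 70, 69, 71, 57]
238 338 370 [43, 44, 107, 108, 87, 67, 70, 72]
```

View pics/p9.png

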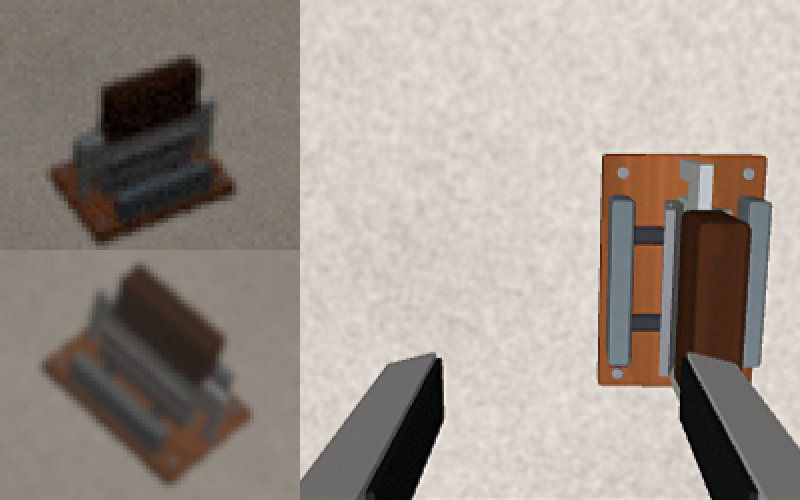

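The comb stands upright and fully home in the clip, with its grip top at p9 (680–750, 212–360). Now I regrasp deeper.

>>> servo_tool([
  [-0.015, 0.2, 0, 0, 0, 0, 60],
  [-0.035, 0.45, 0, 0, 0, 0, 60],
  [-0.035, 0.557, 0, 0, 0, 0, 60],
  [-0.035, 0.557, 0.2, 0, 0, 0, 60],
  [-0.035, 0.557, 0.5, 0, 0, 0, 50],
  [-0.035, 0.557, 0.8, 0, 0, 0, 50],
  [-0.035, 0.557, 1, 0, 0, 0, 45],
  [-0.035, 0.557, 1, 0, 0, 0, 45],
])

```text
time: 23.57
tool_pos: [0.5485, 0.2386, 0.0814]
ee_rot: [-3.142, 0.011, 0.347]
wrist_force: [-0.7, 0.0, -0.9]
width: 0.0453
finger_force: 0.0
```

>>> servo_tool([
  [0, 0, 0.09, 0, 0, 0, 45],
  [0, 0, 0.09, 0, 0, 0, 45],
  [0, 0, 0.09, 0, 0, 0, 45],
  [0, 0, 0.09, 0, 0, 0, 20],
  [0, 0, 0.09, 0, 0, 0, 5],
  [0, 0, 0.09, 0, 0, 0, 5],
  [0, 0, 0.09, 0, 0, 0, 5],
  [0, 0, 0.09, 0, 0, 0, 5],
  [0, 0, 0.09, 0, 0, 0, 5],
  [0, 0, 0.09, 0, 0, 0, 5],
])

```text
time: 24.4
tool_pos: [0.5525, 0.2396, 0.0791]
ee_rot: [3.141, -0.001, 0.347]
wrist_force: [0.2, 0.2, 2.5]
width: 0.0178
finger_force: 30.0
```

Run:
```python
from h import *
avg(2)
o={'tool_pos':np.array([0.5724718,-0.2952132,0.198162]),'ee_rot':np.array([3.13802,-0.0028,0.178413])}
W=cam('wrist',o);c,s=np.cos(.18),np.sin(.18)
for u,z in(((228,130),.035),((228,145),.035),((228,130),.03),((211.5,130),.0244),((213,190),.0244),((184.5,130),.0244),((158,130),.0244)):
    d=(back(W,u,z)-[.555,-.2015,0]);print(u,z,round(c*d[0]+s*d[1],4),round(-s*d[0]+c*d[1],4))
```

```text
24.5 [0.5525, 0.2396, 0.0791, 3.1414, -0.0011, 0.3467, -0.1024, 0.6281, 2.6836] [0. 0. 0.] 0.0179
(228, 130) 0.035 0.0586 -0.0516
(228, 145) 0.035 0.0459 -0.0512
(228, 130) 0.03 0.0585 -0.0509
(211.5, 130) 0.0244 0.0584 -0.0356
(213, 190) 0.0244 0.0046 -0.0347
(184.5, 130) 0.0244 0.0584 -0.0118
(158, 130) 0.0244 0.0584 0.0116
```

>>> servo_tool([
  [0, 0, -0.05, 0, 0, 0, 5],
  [0, 0, -0.15, 0, 0, 0, 5],
  [0, 0, -0.3, 0, 0, 0, 5],
  [0, 0, -0.5, 0, 0, 0, 5],
  [0, 0, -0.75, 0, 0, 0, 5],
  [0, 0, -1, 0, 0, 0, 5],
])

```text
time: 25.0
tool_pos: [0.5516, 0.2389, 0.1792]
ee_rot: [3.14, 0.002, 0.347]
wrist_force: [1.3, 0.7, -0.8]
width: 0.0176
finger_force: 30.0
```

>>> servo_tool([
  [-0.08, 0.25, -0.05, 0, 0, 0, 5],
  [-0.16, 0.5, -0.1, 0, 0, 0, 5],
  [-0.25, 0.75, -0.15, 0, 0, 0, 5],
  [-0.35, 1, -0.2, 0, 0, 0, 5],
])

```text
time: 25.33
tool_pos: [0.5531, 0.1323, 0.1994]
ee_rot: [3.14, 0.0, 0.348]
wrist_force: [1.4, 0.2, -1.2]
width: 0.018
finger_force: 30.0
```

>>> servo_tool([
  [-0.08, 0.25, 0, 0, 0, 0, 5],
  [-0.16, 0.5, 0, 0, 0, 0, 5],
  [-0.25, 0.75, 0, 0, 0, 0, 5],
  [-0.34, 1, 0, 0, 0, 0, 5],
])

```text
time: 25.67
tool_pos: [0.5549, 0.0264, 0.1992]
ee_rot: [3.14, 0.0, 0.347]
wrist_force: [0.2, -0.6, -0.5]
width: 0.0177
finger_force: 30.0
```

>>> servo_tool([
  [-0.08, 0.25, 0, 0, 0, 0, 5],
  [-0.16, 0.5, 0, 0, 0, 0, 5],
  [-0.25, 0.75, 0, 0, 0, 0, 5],
  [-0.34, 1, 0, 0, 0, 0, 5],
])

```text
time: 26.0
tool_pos: [0.5569, -0.0792, 0.1992]
ee_rot: [3.141, 0.0, 0.347]
wrist_force: [0.1, -0.2, -1.2]
width: 0.018
finger_force: 30.0
```

>>> servo_tool([
  [-0.08, 0.25, 0, 0, 0, 0, 5],
  [-0.16, 0.5, 0, 0, 0, 0, 5],
  [-0.25, 0.75, 0, 0, 0, 0, 5],
  [-0.34, 1, 0, 0, 0, 0, 5],
])

```text
time: 26.33
tool_pos: [0.5589, -0.1848, 0.1992]
ee_rot: [3.141, 0.001, 0.347]
wrist_force: [0.6, -0.6, -1.5]
width: 0.0177
finger_force: 30.0
```

>>> servo_tool([
  [-0.06, 0.2, 0, 0, 0, 0.04, 5],
  [-0.12, 0.4, 0, 0, 0, 0.08, 5],
  [-0.161, 0.492, 0, 0, 0, 0.106, 5],
  [-0.161, 0.492, 0, 0, 0, 0.106, 5],
  [-0.161, 0.492, 0, 0, 0, 0.106, 5],
  [-0.161, 0.492, 0, 0, 0, 0.106, 5],
])

```text
time: 26.83
tool_pos: [0.5609, -0.2344, 0.199]
ee_rot: [3.142, 0.0, 0.182]
wrist_force: [0.4, -0.4, -0.8]
width: 0.0174
finger_force: 30.0
```

```bash
cat > look.py <<'E'
from h import *
avg(2);o=robot.get_obs();W=cam('wrist',o)
w=robot.snapshot('wrist');cv2.imwrite('pics/wl.png',w[:,:,::-1])
print([(np.round(d['extent']).tolist(),round(d['conf'],2)) for d in robot.find_in('rod_a','wrist')])
T=[.555,-.2015,.18];d=o['tool_pos']-[T[0],T[1],0];c,s=np.cos(.18),np.sin(.18)
print('tcp local',c*d[0]+s*d[1],-s*d[0]+c*d[1],o['tool_pos'][2])
for x in(.058,.05,.04,.03,.0,-.03,-.055):   # green across the tray at constant local x
    ys=np.arange(-.105,.1051,.0005);u=np.round(proj(W,place(T,np.c_[0*ys+x,ys,0*ys+.026]))).astype(int)
    ok=(u[:,0]>=0)&(u[:,0]<560)&(u[:,1]>=0)&(u[:,1]<420);v=w[np.clip(u[:,1],0,419),np.clip(u[:,0],0,559)].astype(int)
    g=ok&(v[:,1]>v[:,0]*1.25)&(v[:,1]>v[:,2]*1.2)
    runs=np.split(np.nonzero(g)[0],np.nonzero(np.diff(np.nonzero(g)[0])>2)[0]+1)
    print(x,[(round(ys[r[0]]*1e3,1),round(ys[r[-1]]*1e3,1)) for r in runs if len(r)>3])
E
python3 look.py
```

```text
26.93 [0.561, -0.2341, 0.199, 3.1413, -0.0001, 0.1823, 0.4918, -0.3215, -1.0625] [0.     0.0001 0.    ] 0.018
[([284.0, 148.0, 7.0, 69.0], 0.89), ([299.0, 162.0, 12.0, 78.0], 0.78), ([230.0, 190.0, 16.0, 137.0], 0.7)]
tcp local 9.624762220188099e-05 -0.033109535298450926 0.19903708326063368
0.058 [(np.float64(-56.0), np.float64(-47.0)), (np.float64(-40.5), np.float64(-31.0)), (np.float64(-15.5), np.float64(-7.5)), (np.float64(8.0), np.float64(17.5))]
0.05 [(np.float64(-56.5), np.float64(-47.0)), (np.float64(-40.5), np.float64(-31.0)), (np.float64(-15.5), np.float64(-7.5)), (np.float64(8.5), np.float64(16.5))]
0.04 [(np.float64(-56.5), np.float64(-46.5)), (np.float64(-40.5), np.float64(-39.0)), (np.float64(-15.5), np.float64(-7.0)), (np.float64(7.5), np.float64(17.0))]
0.03 [(np.float64(-56.0), np.float64(-46.5)), (np.float64(-15.5), np.float64(-7.0)), (np.float64(8.0), np.float64(17.5))]
0.0 [(np.float64(-55.5), np.float64(-51.5)), (np.float64(-15.0), np.float64(-7.5)), (np.float64(7.5), np.float64(17.5))]
-0.03 [(np.float64(-12.0), np.float64(-7.0)), (np.float64(8.5), np.float64(17.5))]
-0.055 [(np.float64(11.0), np.float64(17.0))]
```

>>> servo_tool([
  [0, 0.045, 0.1, 0, 0, 0, 5],
  [0, 0.045, 0.35, 0, 0, 0, 5],
  [0, 0.045, 0.6, 0, 0, 0, 5],
  [0, 0.045, 0.8, 0, 0, 0, 5],
  [0, 0.045, 0.9, 0, 0, 0, 5],
  [0, 0.045, 0.95, 0, 0, 0, 5],
  [0, 0.045, 0.97, 0, 0, 0, 5],
  [0, 0.045, 0.97, 0, 0, 0, 5],
  [0, 0.045, 0.97, 0, 0, 0, 5],
  [0, 0.045, 0.97, 0, 0, 0, 5],
  [0, 0.045, 0.97, 0, 0, 0, 5],
])

```text
time: 27.95
tool_pos: [0.5625, -0.2399, 0.1032]
ee_rot: [3.139, -0.002, 0.181]
wrist_force: [0.3, -0.4, -1.2]
width: 0.0179
finger_force: 30.0
```

>>> servo_tool([
  [0, 0, 0.008, 0, 0, 0, 5],
  [0, 0, 0.008, 0, 0, 0, 5],
  [0, 0, 0.008, 0, 0, 0, 5],
  [0, 0, 0.008, 0, 0, 0, 5],
])

```text
time: 28.28
tool_pos: [0.5618, -0.2396, 0.101]
ee_rot: [3.141, -0.0, 0.18]
wrist_force: [-0.1, -0.8, -0.9]
width: 0.0179
finger_force: 30.0
```

Tips are now about 1.9 mm above the ridges. I sweep rod 4 slowly toward groove 6.

>>> servo_tool([
  [0, 0.025, 0.002, 0, 0, 0, 5],
  [0, 0.05, 0.004, 0, 0, 0, 5],
  [0, 0.075, 0.004, 0, 0, 0, 5],
  [0, 0.1, 0.004, 0, 0, 0, 5],
  [0, 0.125, 0.004, 0, 0, 0, 5],
  [0, 0.15, 0.004, 0, 0, 0, 5],
])

```text
time: 28.78
tool_pos: [0.5645, -0.2547, 0.1005]
ee_rot: [3.141, -0.0, 0.18]
wrist_force: [0.1, 0.2, -0.2]
width: 0.0175
finger_force: 30.0
```

>>> servo_tool([
  [0, 0.025, 0, 0, 0, 0, 5],
  [0, 0.05, 0, 0, 0, 0, 5],
  [0, 0.075, 0, 0, 0, 0, 5],
  [0, 0.1, 0, 0, 0, 0, 5],
  [0, 0.1, 0, 0, 0, 0, 5],
])

```text
time: 29.2
tool_pos: [0.5663, -0.2647, 0.1005]
ee_rot: [3.141, -0.0, 0.18]
wrist_force: [-0.8, 0.6, -1.0]
width: 0.0176
finger_force: 30.0
```

```bash
python3 look.py
```

```text
29.3 [0.5663, -0.2643, 0.1005, 3.1411, -0.0, 0.1802, -0.4888, 0.0614, -0.9356] [0.     0.0001 0.    ] 0.0179
[([237.0, 183.0, 13.0, 142.0], 0.9), ([201.0, 195.0, 24.0, 152.0], 0.84), ([163.0, 197.0, 32.0, 148.0], 0.79), ([271.0, 153.0, 17.0, 61.0], 0.7)]
tcp local -0.00015631252134746393 -0.06373659940727668 0.10054785979288997
0.058 [(np.float64(-64.0), np.float64(-55.0)), (np.float64(-40.5), np.float64(-31.0)), (np.float64(-16.0), np.float64(-7.0)), (np.float64(7.5), np.float64(17.0))]
0.05 [(np.float64(-61.0), np.float64(-55.0)), (np.float64(-40.0), np.float64(-31.5)), (np.float64(-16.5), np.float64(-7.5)), (np.float64(7.5), np.float64(17.0))]
0.04 [(np.float64(-61.0), np.float64(-55.0)), (np.float64(-40.0), np.float64(-31.0)), (np.float64(-16.5), np.float64(-7.0)), (np.float64(7.5), np.float64(17.5))]
0.03 [(np.float64(-61.0), np.float64(-55.0)), (np.float64(-40.5), np.float64(-31.5)), (np.float64(-16.0), np.float64(-7.0)), (np.float64(7.5), np.float64(17.0))]
0.0 [(np.float64(-40.5), np.float64(-31.0)), (np.float64(-16.0), np.float64(-7.5)), (np.float64(7.5), np.float64(17.0))]
-0.03 [(np.float64(-16.0), np.float64(-7.0)), (np.float64(7.5), np.float64(17.5))]
-0.055 []
```

All four rods are settled: centres at y ≈ -59.5, -36, -12 and +12 mm, each in its own groove. I take the comb back to the clip.

>>> servo_tool([
  [0, 0, -0.05, 0, 0, 0, 5],
  [0, 0, -0.15, 0, 0, 0, 5],
  [0, 0, -0.35, 0, 0, 0, 5],
  [0, 0, -0.6, 0, 0, 0, 5],
  [0, 0, -0.8, 0, 0, 0, 5],
  [0, 0, -1, 0, 0, 0, 5],
])

```text
time: 29.9
tool_pos: [0.5665, -0.2641, 0.2033]
ee_rot: [3.14, -0.002, 0.181]
wrist_force: [0.1, 0.1, -1.6]
width: 0.0176
finger_force: 30.0
```

>>> servo_tool([
  [0.04, -0.25, 0, 0, 0, 0, 5],
  [0.08, -0.5, 0, 0, 0, 0, 5],
  [0.12, -0.75, 0, 0, 0, 0, 5],
  [0.153, -1, 0, 0, 0, 0, 5],
])

```text
time: 30.23
tool_pos: [0.5636, -0.1621, 0.2021]
ee_rot: [3.14, -0.002, 0.18]
wrist_force: [0.9, -0.0, -0.6]
width: 0.018
finger_force: 30.0
```

>>> servo_tool([
  [0.04, -0.25, 0, 0, 0, 0, 5],
  [0.08, -0.5, 0, 0, 0, 0, 5],
  [0.12, -0.75, 0, 0, 0, 0, 5],
  [0.153, -1, 0, 0, 0, 0, 5],
])

```text
time: 30.57
tool_pos: [0.5606, -0.0606, 0.2019]
ee_rot: [3.14, -0.002, 0.18]
wrist_force: [0.3, -0.2, -1.6]
width: 0.0179
finger_force: 30.0
```

>>> servo_tool([
  [0.04, -0.25, 0, 0, 0, 0, 5],
  [0.08, -0.5, 0, 0, 0, 0, 5],
  [0.12, -0.75, 0, 0, 0, 0, 5],
  [0.153, -1, 0, 0, 0, 0, 5],
])

```text
time: 30.9
tool_pos: [0.5576, 0.0406, 0.2019]
ee_rot: [3.141, -0.002, 0.181]
wrist_force: [0.5, 0.1, -1.1]
width: 0.0177
finger_force: 30.0
```

>>> servo_tool([
  [0.04, -0.25, 0, 0, 0, 0, 5],
  [0.08, -0.5, 0, 0, 0, 0, 5],
  [0.12, -0.75, 0, 0, 0, 0, 5],
  [0.153, -1, 0, 0, 0, 0, 5],
])

```text
time: 31.23
tool_pos: [0.5547, 0.1418, 0.2018]
ee_rot: [3.141, -0.002, 0.181]
wrist_force: [-0.3, 0.1, -2.0]
width: 0.0177
finger_force: 30.0
```

>>> servo_tool([
  [0.04, -0.25, 0, 0, 0, -0.03, 5],
  [0.08, -0.5, 0, 0, 0, -0.06, 5],
  [0.12, -0.75, 0, 0, 0, -0.09, 5],
  [0.153, -0.98, 0, 0, 0, -0.106, 5],
  [0.153, -0.98, 0, 0, 0, -0.106, 5],
  [0.153, -0.98, 0, 0, 0, -0.106, 5],
  [0.153, -0.98, 0, 0, 0, -0.106, 5],
  [0.153, -0.98, 0, 0, 0, -0.106, 5],
])

```text
time: 31.9
tool_pos: [0.5524, 0.2385, 0.2009]
ee_rot: [3.14, -0.001, 0.346]
wrist_force: [-0.9, -1.2, -1.7]
width: 0.0179
finger_force: 30.0
```

```bash
python3 -c "
from h import *
q=avg(2);d=np.array([.5525,.2396])-q[:2];c,s=np.cos(q[5]),np.sin(q[5]);print(c*d[0]+s*d[1],s*d[0]-c*d[1],q[2]-.0791)"
```

```text
32.0 [0.5524, 0.2384, 0.2007, 3.1407, -0.0004, 0.3452, -0.2651, -0.0754, -1.1364] [0. 0. 0.] 0.018
0.0005029229118694832 -0.0010912906402179895 0.12160062307447167
```

>>> servo_tool([
  [0.005, -0.011, 0.2, 0, 0, 0, 5],
  [0.005, -0.011, 0.4, 0, 0, 0, 5],
  [0.005, -0.011, 0.6, 0, 0, 0, 5],
  [0.005, -0.011, 0.7, 0, 0, 0, 5],
  [0.005, -0.011, 0.7, 0, 0, 0, 5],
  [0.005, -0.011, 0.7, 0, 0, 0, 5],
  [0.005, -0.011, 0.7, 0, 0, 0, 5],
])

```text
time: 32.58
tool_pos: [0.5531, 0.2407, 0.1319]
ee_rot: [3.141, -0.003, 0.346]
wrist_force: [0.6, -0.1, -0.8]
width: 0.018
finger_force: 30.0
```

>>> servo_tool([
  [0, 0, 0.06, 0, 0, 0, 5],
  [0, 0, 0.12, 0, 0, 0, 5],
  [0, 0, 0.18, 0, 0, 0, 5],
  [0, 0, 0.24, 0, 0, 0, 5],
  [0, 0, 0.3, 0, 0, 0, 5],
  [0, 0, 0.36, 0, 0, 0, 5],
  [0, 0, 0.42, 0, 0, 0, 5],
  [0, 0, 0.47, 0, 0, 0, 5],
  [0, 0, 0.47, 0, 0, 0, 5],
  [0, 0, 0.47, 0, 0, 0, 5],
])

```text
time: 33.42
tool_pos: [0.5518, 0.2405, 0.082]
ee_rot: [3.141, 0.002, 0.347]
wrist_force: [0.5, 0.2, -3.4]
width: 0.0179
finger_force: 30.0
```

>>> servo_tool([
  [0, 0, 0.03, 0, 0, 0, 5],
  [0, 0, 0.05, 0, 0, 0, 5],
  [0, 0, 0.05, 0, 0, 0, 5],
  [0, 0, 0.05, 0, 0, 0, 5],
])

```text
time: 33.75
tool_pos: [0.5522, 0.2406, 0.0791]
ee_rot: [3.141, -0.0, 0.347]
wrist_force: [-3.0, -1.1, 3.2]
width: 0.0177
finger_force: 30.0
```

>>> servo_tool([
  [0, 0, 0.02, 0, 0, 0, 5],
  [0, 0, 0.02, 0, 0, 0, 5],
  [0, 0, 0.02, 0, 0, 0, 40],
  [0, 0, 0.02, 0, 0, 0, 60],
  [0, 0, 0.02, 0, 0, 0, 60],
  [0, 0, 0.0, 0, 0, 0, 60],
  [0, 0, -0.2, 0, 0, 0, 60],
  [0, 0, -0.5, 0, 0, 0, 60],
  [0, 0, -0.8, 0, 0, 0, 60],
  [0, 0, -1, 0, 0, 0, 60],
  [0, 0, -1, 0, 0, 0, 60],
])

```text
time: 34.67
tool_pos: [0.5549, 0.2417, 0.1844]
ee_rot: [3.141, -0.011, 0.347]
wrist_force: [0.4, -0.0, 0.3]
width: 0.0601
finger_force: 0.0
```

>>> servo_tool([
  [0, -0.2, -0.1, 0, 0, 0, 60],
  [0, -0.4, -0.2, 0, 0, 0, 60],
  [0, -0.6, -0.3, 0, 0, 0, 60],
  [0, -0.6, -0.3, 0, 0, 0, 60],
  [0, -0.6, -0.3, 0, 0, 0, 60],
])

```text
time: 35.08
tool_pos: [0.5315, 0.2977, 0.2073]
ee_rot: [3.141, 0.001, 0.349]
wrist_force: [0.5, 0.8, 1.0]
width: 0.0599
finger_force: 0.0
```

Run:
```python
from h import *
avg(1)
for n,b in(('side',(285,125,345,180)),('scene',(360,195,420,260))):
    i=robot.snapshot(n);a=cv2.imread(f'pics/{n}0.png')[:,:,::-1];cv2.imwrite(f'pics/{n}F.png',i[:,:,::-1])
    for t in('rake','rod_a','brush','jar','nippers2'):print(n,t,[(np.round(d['extent']).tolist(),round(d['conf'],2)) for d in robot.find_in(t,n)])
    A,I=[cv2.GaussianBlur(q,(0,0),1).astype(int) for q in(a,i)]
    x0,y0,x1,y1=b;df=np.abs(A-I).sum(2)
    print(n,'diff clip',df[y0:y1,x0:x1].mean(),'>60:',(df[y0:y1,x0:x1]>60).sum(),'bg',df[300:400,20:80].mean())
    p,r=cv2.phaseCorrelate(*[np.ascontiguousarray(q[y0:y1,x0:x1].mean(2)).astype(np.float32) for q in(a,i)]);print('shift',p,r)
```

```text
35.13 [0.5315, 0.2969, 0.2067, 3.1402, 0.0021, 0.3476, 0.3756, -0.468, 0.8332] [0. 0. 0.] 0.0599
side rake [([313.0, 149.0, 34.0, 29.0], 0.85)]
side rod_a [([350.0, 291.0, 44.0, 14.0], 0.76), ([353.0, 300.0, 43.0, 21.0], 0.69), ([342.0, 278.0, 46.0, 19.0], 0.65), ([312.0, 165.0, 40.0, 24.0], 0.62)]
side brush [([322.0, 222.0, 52.0, 21.0], 0.59)]
side jar [([230.0, 146.0, 22.0, 34.0], 0.9), ([312.0, 152.0, 34.0, 30.0], 0.28)]
side nippers2 [([248.0, 343.0, 35.0, 67.0], 0.82), ([342.0, 277.0, 43.0, 14.0], 0.69), ([228.0, 144.0, 22.0, 36.0], 0.33)]
side diff clip 59.72787878787879 >60: 2286 bg 61.38616666666667
shift (0.5393973205412017, -0.17913032686745822) 1.1363607094022963
scene rake [([391.0, 223.0, 38.0, 45.0], 0.81), ([209.0, 294.0, 129.0, 119.0], 0.64)]
scene rod_a [([204.0, 294.0, 27.0, 43.0], 0.78), ([213.0, 286.0, 24.0, 41.0], 0.51), ([184.0, 305.0, 25.0, 46.0], 0.5), ([196.0, 297.0, 24.0, 40.0], 0.48)]
scene brush [([295.0, 259.0, 38.0, 58.0], 0.73), ([208.0, 291.0, 130.0, 115.0], 0.62), ([391.0, 223.0, 34.0, 47.0], 0.33)]
scene jar [([377.0, 130.0, 27.0, 43.0], 0.92)]
scene nippers2 [([127.0, 218.0, 74.0, 43.0], 0.86), ([376.0, 133.0, 27.0, 41.0], 0.71)]
scene diff clip 11.02051282051282 >60: 68 bg 9.948166666666667
shift (0.7625934338428131, 0.2730290663594914) 1.0301430154729772
```

```bash
python3 -c "
from bench import robot
print(robot.close_job())"
```

```text
the job is handed in; nothing more can be done
None
```

The job is handed in at about 35 s: by my camera checks all four rods lie parallel in their own grooves, the comb is back upright and home in the clip, and the brush, jar and nippers have not moved; the call returned no verdict.

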